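Clear the track and send a plate carrier down the gravity rail

ROBOT

A 7-joint arm with a two-finger parallel gripper is mounted at the origin on the work surface. World frame = base frame: x ahead of the robot, y to its left, z up, the work surface at z = 0. Lengths are in m, angles in rad, forces in N, time in s.
With the tool pointing down it reaches from about 0.425 to 0.925 m from the base axis. Payload 6.8 kg.
Tool frame: the origin (TCP) lies at the very end of the fingers, on their centre line; the grasp point (between the pads) lies 19 mm behind it; z points along the fingers, y is the direction in which the jaws open and shut (so a half turn about z gives the same grasp; the last joint's range is limited). The gripper opens to 85 mm and grips with 20 to 120 N. Pads are 22 mm wide; open, the fingers measure 114 mm over their backs; the gripper's body (76 mm by 85 mm) begins 54 mm behind the grasp point. The pads swing forward as they close: fully open they stand 13 mm farther back than shut.
Start: joints at [-1.219, 0.477, 0.022, 1.555, -0.011, 1.109, -0.083], TCP at [0.3, 0.605, 0.231] pointing down, gripper open.
Joint ranges: [-2.96, 2.96], [-0.34, 2.1], [-1.41, 1.46], [0.24, 2.44], [-1.37, 4.51], [0.17, 1.92], [-2.96, 2.96]. Speed limits (rad/s): [2.39, 2.39, 3.14, 3.14, 3.14, 3.14, 3.14].

INTERFACE

Orientations are given as a unit quaternion [w, x, y, z].
In Python, from station import bot, vision gives the robot as it stands.
- The arm moves only by the tool move_arm, never from a script. Its argument "increments" is text: rows parted by semicolons, each of 7 numbers parted by spaces: the opening, from 0 (shut) to 1 (fully open), then the shift along the world's x, y, z in mm, then the turn, a rotation vector about the world's x, y, z in rad. In form: grip x y z rx ry rz; .... A call has exactly 8 rows; each row shifts and turns the commanded pose from where the row before left it; what a row does not reach is not made up. A row lasts 1/8 s, in which the tool goes at most 62.5 mm and 10.7 degrees, less where a joint would pass 70% of its speed; a pose out of reach is approached as far as the arm can. A call with a gripper value outside its range is refused whole. The fingers move at their own pace and stop on an object; "newtons" is the grip in N (left out, the last holds). Time passes only in rows, so rows that do not move let the fingers close, or fill a call up. It gives the time, the measured TCP pose, the force and the opening at its end, in the units of the state.
- bot.get_obs(): the state, without advancing time (a new reading comes with each control period).
- vision.read_camera(name): name is "scene" or "top" or "wrist"; returns (picture, depth): 384x512x3 uint8, red, green, blue; 384x512 float32, m along the optical axis (not along the pixel's ray), 0 where there is no reading.
- vision.calibration(name): a dict with "fx", "fy", "cx", "cy" (pixels), "k1" (the pictures are not rectified: a ray, as slopes to the right and down, at radius r is drawn at 1 + k1 r^2 times it, then the intrinsics apply), "R" (3x3) and "t" (3): a world point X has camera coordinates R X + t; the wrist camera has in their place "hand_eye" (4x4, takes a point from camera to tool coordinates, whose origin is the TCP and whose axes are the flange's). Camera axes: x right, y down, z forward; pixel columns grow to the right and rows downward; lengths in m; the calibration is good to about 2 mm. A picture is of the moment at which its call begins: read the wrist's pose just before it. calibration takes no time and is no camera call.
- bot.hand_in(): hands the job in, once; it reports no verdict.
The state is a dict: "t": time; "q": joint angles; "joint_vel": joint speeds; "joint_torque": joint torques, N m; "eef_pos": TCP position; "tool_rot": TCP orientation; "contact_force": force on the tool from outside, world axes, zero at the start; "torque": the same for the moment, N m; "gripper_width": opening from 0.0 (shut) to 1.0 (fully open).
Only numpy, scipy, OpenCV 4.12 (cv2) and the standard library are available. Lean on these libraries where they do the work, as an engineer would, in place of code of your own. Each camera call takes 0.05 s, during which the arm holds its last target.

TASK

Lift the canister by its handle off the low stand that crowds the sloped rail, and set it down upright, fully on the round rubber mat. Then take the roller carrier by its bar handle, hang it with both rollers on the upper half of the rail (come in tilted from the robot's side, under the light bar) and let go, so that it rolls down by itself and rests against the stop at the low end. Keep the canister and the carrier upright throughout and leave the bottle, tip box and plate stack where they are.

Things in the scene. Friction and masses are not known exactly. Their poses are not given: they have to be found in the camera images.
- rail_bar: Sloped steel bar, 14 mm wide, 20 high, 490 long, carried only at its ends by two fixed posts. Origin: centre line of its TOP face, where carrier_seat lies when the carrier is at the stop (155 mm over the bench). y runs UPHILL along the bar (slope 6 degrees, roughly world +y), x level across it, away from the robot, z square to its top. carrier_seat can be put at y = 0 to 0.30; upper half: above 0.15.
- stop (a point): Middle of the foot of the rubber stop's uphill face, on the bar's top face at its low end (71 mm downhill of rail_bar's origin; axes as rail_bar). The stop is a plate 70 mm wide across the bar and 42 mm high above it.
- light (a point): Centre of the white light bar that runs parallel above the rail, over its whole length: 50 mm deep (x), 27 mm high (z). In rail_bar's frame it fills x = 0.020 to 0.070, z = 0.180 to 0.207, so a tool pointing straight down over the rail hits it; one leaning back to the robot by 35 to 45 degrees passes in front of it. Axes as rail_bar.
- carrier: Loose roller carrier, 0.4 kg, 140 mm long (y), 92 wide (x), 182 tall: grey tray with clipped-in well plate below (up to z = 0.030, x = -0.043 to 0.047), aluminium back at x = -0.027 to -0.021, two rollers, bar handle on top. Origin: centre of the tray's underside, z up. Starts standing on the bench, back (-x) roughly to the robot. Released on the rail it rolls down at some 0.1 m/s.
- carrier_seat (a point): Point midway between the two rollers at their lowest points (carrier x = 0, y = 0, z = 0.102; axes as carrier); seated, it lies on the centre line of the bar's top. Seen along y the carrier is a C hook open to +x: the rail enters from +x through the gap z = 0.030 (tray) to 0.097 (roller housings), then the carrier is lowered. Seated, its axes agree with rail_bar's, back to the robot.
- roller (a point): Centre of the downhill roller (carrier x = 0, y = -0.05, z = 0.115; the other is at y = 0.05): a steel ball, 26 mm in diameter, turning freely every way in a white housing open below, whose two rounded guide lips (25 mm apart across x, down to z = 0.097) straddle the bar. The back is full length up to z = 0.073; above, only two uprights at |y| = 0.042 to 0.070, up to z = 0.150. Axes as carrier.
- carrier_handle (a point): Middle of the carrier's black bar handle (carrier x = 0, y = 0, z = 0.175): a 14 mm round bar along y, free for 80 mm between its supports, which slope down to the uprights at the back. Axes as carrier.
- canister: Empty white plastic canister with a screw cap, 0.3 kg, body 96 mm in diameter, 105 mm high, cap top at 125 mm, with a fixed steel bail handle over the cap, 178 mm tall in all. Origin: centre of its underside, z up. It starts upright on the low stand, in front of the rail, in the way of the carrier's tray.
- canister_handle (a point): Middle of the top of the bail handle, 172 mm above the canister's underside: a 12 mm round bar, straight for 64 mm along x (this point's axes are the canister's); the gap between bar and cap is 41 mm.
- stand: Fixed round steel stand, 116 mm in diameter, floor 30 mm high with a low rim up to 36 mm (inner diameter 108 mm). Origin: centre of its underside. The carrier's tray passes above it once the canister is gone.
- mat: Fixed round black rubber mat, 180 mm in diameter, 4 mm thick, lying on the bench on one side of the work (left or right; the carrier starts on the other). Origin: centre of its underside.
- bottle: Bystander: white capped bottle, 90 mm in diameter, 170 mm tall. Origin: centre of its underside.
- tip_box: Bystander: grey box 85 x 125 x 60 mm beyond the rail. Origin: centre of its underside.
- plates: Bystander: stack of three clear well plates, 85 x 127 x 44 mm, beyond the rail. Origin: centre of its underside.

How it is judged:
On the way, in this order (a step that is already met when the one before it is completed fails the run):
1. the canister stands upright, released, fully on the round mat (horizontal distance between canister and mat below 0.042 m and height (world z) of canister below 0.01 m and angle between canister's own z axis and vertical below 0.1 rad and contact force between the fingers and canister below 0.2 N and linear speed of canister below 0.03 m/s), for 0.2 s.
2. the carrier hangs on the rail by its rollers, let go, with well over 100 mm still to roll (x of carrier_seat in the frame of rail_bar between -0.009 and 0.009 m and z of carrier_seat in the frame of rail_bar between -0.006 and 0.006 m and angle between the y axis of carrier and the y axis of rail_bar, either way round below 0.15 rad and contact force between the fingers and carrier below 0.2 N and y of carrier_seat in the frame of rail_bar above 0.12 m), for 0.06 s.
At the end, for the whole second after the job is handed in: Canister upright, released, centre within 42 mm of the mat's, underside below 10 mm, tilt under 0.1 rad; carrier released, at rest, lengthwise on the rail within 0.15 rad, seat point within 9 mm across, 6 mm in height and 12 mm along of its place at the stop (all of step 1 and x of carrier_seat in the frame of rail_bar between -0.009 and 0.009 m and z of carrier_seat in the frame of rail_bar between -0.006 and 0.006 m and angle between the y axis of carrier and the y axis of rail_bar, either way round below 0.15 rad and contact force between the fingers and carrier below 0.2 N and y of carrier_seat in the frame of rail_bar below 0.012 m and linear speed of carrier below 0.02 m/s); the robot touches nothing.
It fails at once if the canister is tipped by more than 40 degrees (angle between canister's own z axis and vertical above 0.7 rad).
It fails at once if the carrier is tipped by more than 40 degrees (angle between carrier's own z axis and vertical above 0.7 rad).
It fails at once if a bystander is moved by more than 30 mm (distance of any of bottle, tip_box, plates from where it was at the start of the episode above 0.03 m).
It also fails if it takes over 62 s, if anything falls off the work surface, if the arm or the gripper's body presses on something with over 40 N, if the wrist force passes 120 N, or if a joint passes its speed limit or range.

## Working session

There is one attempt and no reset: what is moved stays moved. The work goes in short steps, Python scripts to look and compute and a tool call to move; the robot and the scene stay as the last step left them, time stands still between calls to the robot, and variables do not carry over. Pictures are saved under pics/ and viewed, and the job is handed in when it is done.

Besides the shell and the picture viewer there is one more tool, called after "Request:" as a command line: name --argument value ..., lists and objects as JSON in quotes. move_arm: Moves the arm, as the interface text tells. Its arguments: {"type":"object","properties":{"increments":{"type":"string"},"newtons":{"type":"number"}},"required":["increments"]}

```bash
ls -la; mkdir -p pics; cat > h.py <<'E'
import numpy as np, cv2, json
from station import bot, vision
from scipy.spatial.transform import Rotation as Rn
def shot(n,tag):
    o=bot.get_obs(); p,d=vision.read_camera(n); c=vision.calibration(n)
    np.savez(f'{tag}.npz',p=p,d=d,pos=o['eef_pos'],rot=o['tool_rot'])
    cv2.imwrite(f'pics/{tag}.png',p[:,:,::-1]); return p,d,o
def cam(n,tag):
    c=vision.calibration(n)
    if 'R' in c: return c,np.array(c['R']),np.array(c['t'])
    z=np.load(f'{tag}.npz'); T=np.eye(4); w,x,y,zz=z['rot']
    T[:3,:3]=Rn.from_quat([x,y,zz,w]).as_matrix(); T[:3,3]=z['pos']
    M=np.linalg.inv(T@np.array(c['hand_eye'])); return c,M[:3,:3],M[:3,3]
def ray(n,tag,u,v):
    c,R,t=cam(n,tag); a=np.array([(u-c['cx'])/c['fx'],(v-c['cy'])/c['fy']]); s=a.copy()
    for _ in range(20): s=a/(1+c['k1']*(s@s))
    d=R.T@np.array([s[0],s[1],1.]); return -R.T@t,d
def atz(n,tag,u,v,z):
    o,d=ray(n,tag,u,v); return o+d*(z-o[2])/d[2]
def dep(n,tag,u,v,k=1):
    D=np.load(f'{tag}.npz')['d'][int(v)-k:int(v)+k+1,int(u)-k:int(u)+k+1]; D=D[D>0]
    o,d=ray(n,tag,u,v); return o+d*np.median(D) if len(D) else None
def tri(*a):
    A=np.zeros((3,3));b=np.zeros(3);L=[]
    for x in a:
        o,d=ray(*x); d=d/np.linalg.norm(d);P=np.eye(3)-np.outer(d,d);A+=P;b+=P@o;L.append((o,P))
    X=np.linalg.solve(A,b); return X,[round(1000*np.linalg.norm(P@(X-o)),1) for o,P in L]
def proj(n,tag,X):
    c,R,t=cam(n,tag); q=R@np.array(X)+t; s=q[:2]/q[2]; s=s*(1+c['k1']*(s@s))
    return np.array([c['fx']*s[0]+c['cx'],c['fy']*s[1]+c['cy']])
def crop(tag,u0,v0,w,h,k,out):
    p=np.load(f'{tag}.npz')['p'][v0:v0+h,u0:u0+w]
    cv2.imwrite(f'pics/{out}.png',cv2.resize(p[:,:,::-1],None,fx=k,fy=k,interpolation=cv2.INTER_CUBIC))
def cloud(n,tag):
    c,R,t=cam(n,tag); D=np.load(f'{tag}.npz')['d']; v,u=np.mgrid[:384,:512]
    P=cv2.undistortPoints(np.stack([u,v],-1).reshape(-1,1,2).astype(np.float64),np.array([[c['fx'],0,c['cx']],[0,c['fy'],c['cy']],[0,0,1]]),np.array([c['k1'],0,0,0.])).reshape(-1,2)
    X=np.c_[P,np.ones(len(P))]*D.reshape(-1,1); X=(X-t)@R; X[D.reshape(-1)<=0]=np.nan
    return X.reshape(384,512,3)
E
python3 - <<'E'
from h import *
for n in ['scene','top','wrist']:
    shot(n,n+'0'); c=vision.calibration(n); print(n,{k:np.round(v,3).tolist() for k,v in c.items()})
print(bot.get_obs())
E
```

```text
total 12
drwxr-xr-x  3 agent agent 4096 Dec  6 10:17 .
drwxr-xr-x 23 root  root  4096 Dec  6 10:17 ..
drwxr-xr-x  2 agent agent 4096 Dec  6 10:17 pics
scene {'fx': 469.607, 'fy': 469.607, 'cx': 255.141, 'cy': 194.017, 'k1': 0.065, 'R': [[0.012, 1.0, -0.017], [0.69, -0.02, -0.724], [-0.724, -0.003, -0.69]], 't': [-0.026, -0.269, 1.901]}
top {'fx': 483.756, 'fy': 483.756, 'cx': 255.979, 'cy': 190.825, 'k1': -0.17, 'R': [[0.027, -1.0, -0.004], [-0.991, -0.026, -0.134], [0.134, 0.007, -0.991]], 't': [0.02, 0.642, 1.767]}
wrist {'fx': 289.472, 'fy': 289.472, 'cx': 255.991, 'cy': 190.21, 'k1': -0.028, 'hand_eye': [[-0.001, -0.96, -0.281, 0.071], [1.0, -0.001, -0.001, 0.0], [0.001, -0.281, 0.96, -0.142], [0.0, 0.0, 0.0, 1.0]]}
{'t': 0.15, 'q': array([-1.21908749,  0.47763385,  0.02236489,  1.55619177, -0.01152983,
        1.109315  , -0.08310957]), 'joint_vel': array([ 2.14513185e-04, -1.56267611e-03,  8.79147415e-05, -3.44243975e-03,
       -1.62537018e-03, -1.24080627e-03,  1.60298614e-03]), 'joint_torque': array([ 3.70199632e-03, -5.96926296e+01,  1.61095262e+00, -2.81491756e+01,
        1.27320795e-02,  6.50806018e-03, -2.12991165e-05]), 'eef_pos': array([0.29935702, 0.60448651, 0.23054733]), 'tool_rot': array([-1.21825301e-04,  2.27894595e-01,  9.73685549e-01, -6.99448576e-04]), 'contact_force': array([ 0.24795071,  0.69613649, -0.25116409]), 'torque': array([-0.04812973,  0.00830758, -0.01633485]), 'gripper_width': 1.000189338719967}
```

View pics/scene0.png

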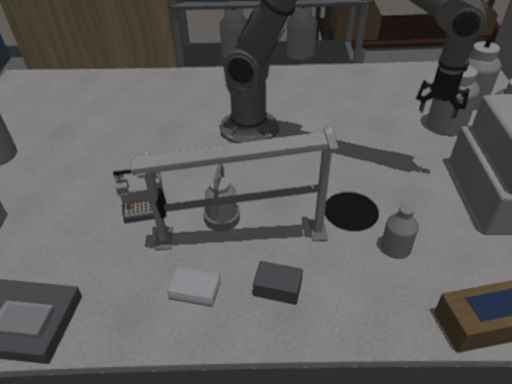

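View pics/top0.png

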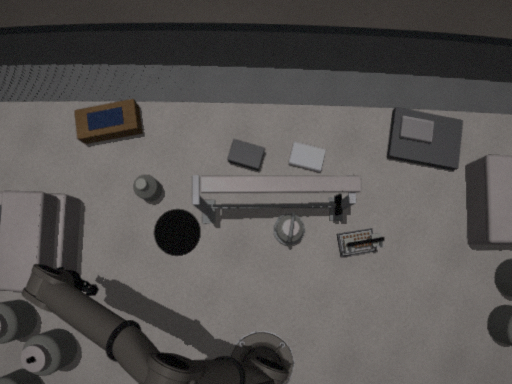

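View pics/wrist0.png

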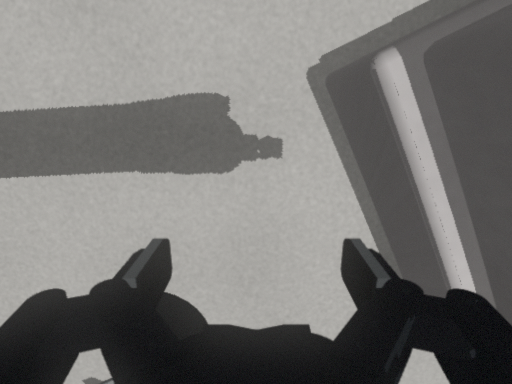

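The scene view looks back at the robot. The canister stands at about (221,203), the mat at (352,211) and the carrier at (140,200). In the top view they are at (290,229), (177,232) and (362,242), with the light bar covering the rail. I'll enlarge these parts.

```bash
python3 - <<'E'
from h import *
crop('top0',180,165,220,105,3.6,'c_top'); crop('scene0',100,120,250,140,3.2,'c_scene')
crop('top0',320,190,80,75,8,'c_topcar'); crop('scene0',105,155,80,75,8,'c_scar')
for n,u,v in [('top0',290,229),('top0',177,232),('top0',362,242),('scene0',221,203),('scene0',352,211),('scene0',140,200),('top0',280,183),('scene0',235,153)]:
    print(n,u,v,dep(n[:-1],n,u,v))
E
```

```text
top0 290 229 [ 0.49214359 -0.08199428  0.20645614]
top0 177 232 [0.4804461  0.333944   0.00301523]
top0 362 242 [ 0.45460568 -0.33328838  0.17862746]
scene0 221 203 [ 0.58348167 -0.07857274  0.15077321]
scene0 352 211 [0.48377208 0.33832517 0.00320461]
scene0 140 200 [ 0.4374076  -0.36157264  0.02848804]
top0 280 183 [ 0.62201216 -0.03784517  0.37611115]
scene0 235 153 [ 0.63888101 -0.02576322  0.38022599]
```

View pics/c_top.png

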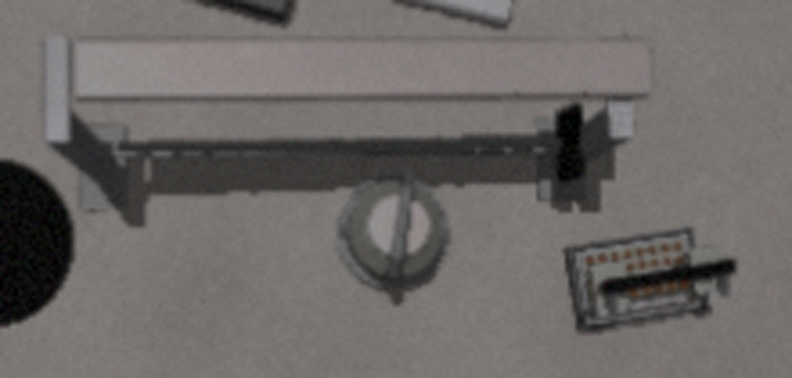

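View pics/c_scene.png

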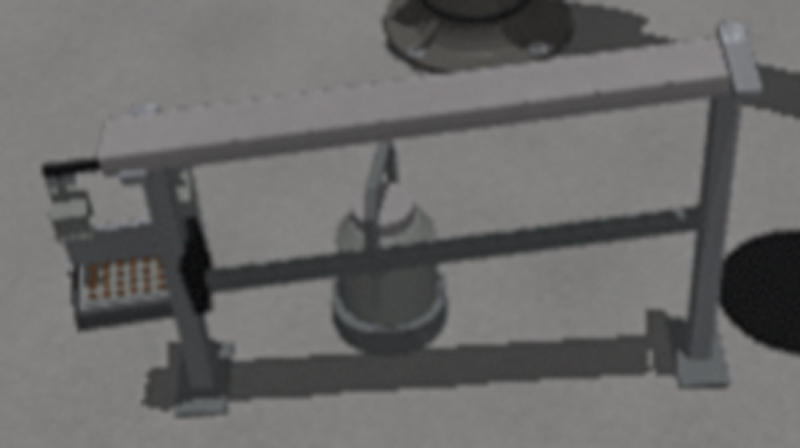

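View pics/c_topcar.png

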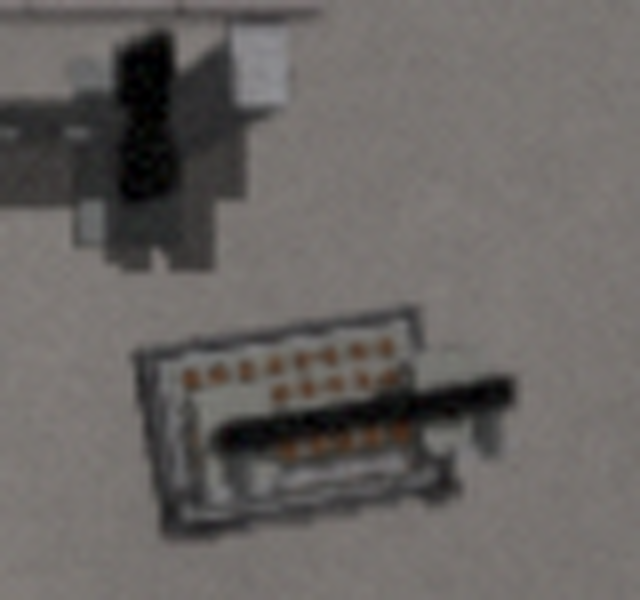

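View pics/c_scar.png

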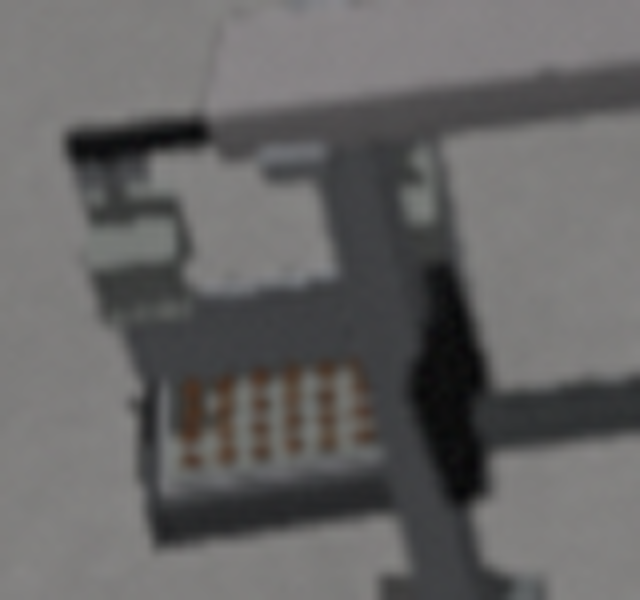

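```bash
python3 - <<'E'
from h import *
C=cloud('top','top0'); S=cloud('scene','scene0')
def line(P,name):
    m=P.mean(0); u,s,v=np.linalg.svd(P-m); 
    t=(P-m)@v[0]; print(name,len(P),'mean',m.round(4),'dir',v[0].round(3),'ext',t.min().round(3),t.max().round(3),'mid',(m+v[0]*(t.min()+t.max())/2).round(4))
for nm,X in [('top',C),('scene',S)]:
    f=X.reshape(-1,3); f=f[~np.isnan(f[:,0])]
    b=lambda x0,x1,y0,y1,z0,z1:f[(f[:,0]>x0)&(f[:,0]<x1)&(f[:,1]>y0)&(f[:,1]<y1)&(f[:,2]>z0)&(f[:,2]<z1)]
    line(b(.42,.57,-.16,0,.19,.23),nm+' canister handle')
    line(b(.40,.5,-.45,-.25,.165,.2),nm+' carrier handle')
    line(b(.55,.70,-.24,.16,.30,.42),nm+' light top')
    line(b(.52,.64,-.16,.16,.15,.24),nm+' rail')
    r=b(.52,.64,-.2,.2,.14,.24)
    for y in np.arange(-.2,.2,.04):
        q=r[(r[:,1]>y)&(r[:,1]<y+.04)]
        if len(q): print('  ',round(y+.02,2),len(q),q.mean(0).round(3),q.min(0).round(3),q.max(0).round(3))
# mat by color in top/ scene
for nm,t in [('top','top0'),('scene','scene0')]:
    p=np.load(t+'.npz')['p']; X=cloud(nm,t); k=(p.max(2)<35)&(X[...,0]>.35)&(X[...,0]<.6)&(X[...,1]>.2)&(X[...,1]<.47)&(X[...,2]<.02)
    P=X[k]; 
    (cx,cy),(w,h),a=cv2.fitEllipse(cv2.findContours(k.astype(np.uint8),0,1)[0][0] if 0 else max(cv2.findContours(k.astype(np.uint8),0,1)[0],key=len))
    print('mat',P.mean(0).round(4),P.min(0).round(3),P.max(0).round(3),'ell',atz(nm,t,cx,cy,.004).round(4))
E
```

```text
top canister handle 94 mean [ 0.5021 -0.0849  0.2046] dir [-0.99   0.142  0.026] ext -0.047 0.044 mid [ 0.5037 -0.0851  0.2046]
top carrier handle 170 mean [ 0.4556 -0.3466  0.1791] dir [-0.171  0.985 -0.009] ext -0.065 0.065 mid [ 0.4556 -0.3465  0.179 ]
top light top 2148 mean [ 0.6194 -0.0346  0.3764] dir [-0.048  0.994  0.102] ext -0.206 0.195 mid [ 0.6197 -0.0403  0.3758]
top rail 450 mean [ 0.5698 -0.0143  0.173 ] dir [ 0.004 -0.996 -0.088] ext -0.173 0.145 mid [ 5.698e-01 -2.000e-04  1.742e-01]
   -0.18 51 [ 0.582 -0.179  0.153] [ 0.575 -0.199  0.141] [ 0.59  -0.16   0.163]
   -0.14 55 [ 0.58  -0.14   0.156] [ 0.573 -0.158  0.144] [ 0.588 -0.121  0.167]
   -0.1 99 [ 0.56  -0.096  0.172] [ 0.52  -0.119  0.148] [ 0.587 -0.08   0.215]
   -0.06 68 [ 0.57  -0.062  0.164] [ 0.523 -0.08   0.15 ] [ 0.586 -0.041  0.177]
   -0.02 50 [ 0.575 -0.021  0.169] [ 0.568 -0.038  0.159] [ 0.583 -0.003  0.176]
   0.02 47 [0.572 0.019 0.175] [0.566 0.    0.164] [0.579 0.039 0.185]
   0.06 48 [0.571 0.061 0.18 ] [0.565 0.042 0.173] [0.577 0.08  0.188]
   0.1 44 [0.569 0.1   0.183] [0.563 0.083 0.17
[... 935 characters left out ...]
.569 -0.062  0.158] [ 0.521 -0.079  0.14 ] [ 0.589 -0.04   0.172]
   -0.02 109 [ 0.579 -0.02   0.165] [ 0.565 -0.04   0.15 ] [ 0.587 -0.002  0.178]
   0.02 111 [0.578 0.02  0.169] [0.564 0.001 0.152] [0.587 0.039 0.181]
   0.06 111 [0.575 0.061 0.173] [0.562 0.042 0.158] [0.585 0.08  0.184]
   0.1 105 [0.574 0.1   0.177] [0.563 0.082 0.161] [0.581 0.12  0.189]
   0.14 111 [0.572 0.139 0.182] [0.56  0.12  0.168] [0.581 0.158 0.194]
   0.18 113 [0.57  0.179 0.186] [0.558 0.16  0.169] [0.578 0.2   0.197]
mat [0.4803 0.3342 0.0036] [ 0.396  0.248 -0.014] [0.566 0.422 0.019] ell [0.4802 0.3341 0.004 ]
mat [0.4841 0.3348 0.0038] [ 0.394  0.251 -0.005] [0.565 0.42  0.012] ell [0.4851 0.3347 0.004 ]
```

Request:
move_arm --increments "1 16 -54 10 0 0 0.05; 1 16 -54 10 0 0 0.05; 1 16 -54 10 0 0 0.05; 1 16 -54 10 0 0 0.05; 1 16 -54 10 0 0 0.05; 1 16 -54 10 0 0 0.066; 1 16 -54 0 0 0 0; 1 16 -54 0 0 0 0" --newtons 40

```text
t: 1.15
eef_pos: [0.4278, 0.171, 0.2915]
tool_rot: [0.0, 0.072, 0.997, 0.0]
contact_force: [0.9, 1.0, 0.7]
gripper_width: 1.0
```

Request:
move_arm --increments "1 16 -52 0 0 0 0; 1 16 -51 0 0 0 0; 1 16 -51 0 0 0 0; 1 15 -51 0 0 0 0; 1 15 -51 0 0 0 0; 1 0 0 0 0 0 0; 1 0 0 0 0 0 0; 1 0 0 0 0 0 0"

```text
t: 2.15
eef_pos: [0.5053, -0.0815, 0.2911]
tool_rot: [-0.0, 0.071, 0.998, 0.0]
contact_force: [0.3, 0.3, -0.9]
gripper_width: 0.999
```

```bash
python3 - <<'E'
from h import *
p,d,o=shot('wrist','w1'); print(o['t'],o['eef_pos'],o['tool_rot'],proj('wrist','w1',[.506,-.085,.208]))
cv2.imwrite('pics/w1.png',cv2.resize(p[:,:,::-1],None,fx=1.5,fy=1.5))
E
```

```text
2.15 [ 0.50534751 -0.08146816  0.29113666] [-2.43047563e-04  7.05656133e-02  9.97507073e-01  2.73541879e-04] [251.68351857 197.76968818]
```

View pics/w1.png

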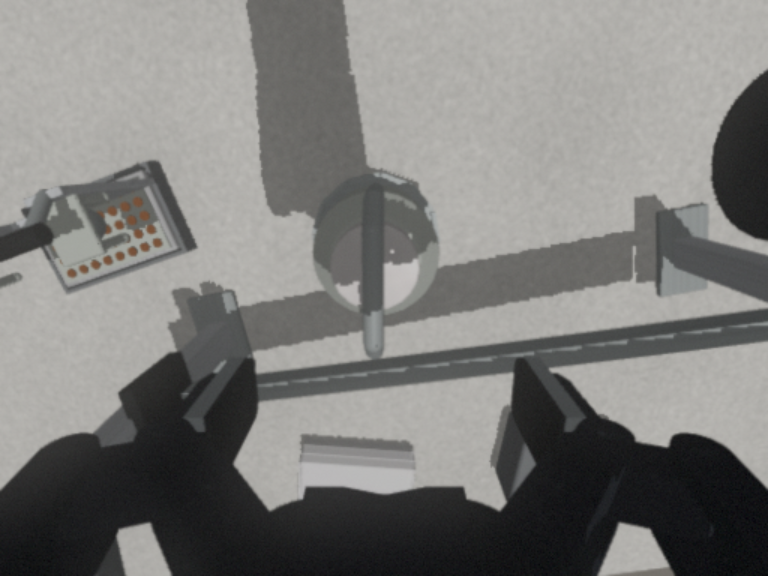

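```bash
python3 - <<'E'
from h import *
for u,v in [(248.5,126),(248,165),(248,206)]: print(atz('wrist','w1',u,v,.202+.006),dep('wrist','w1',u,v))
# top view ray of handle: crop coords of c_top ends of bar
for u,v in [(293.3,215),(291.5,238)]: print(atz('top','top0',u,v,.208))
X=cloud('wrist','w1')
# rail top face points
f=X.reshape(-1,3); f=f[~np.isnan(f[:,0])]
r=f[(f[:,0]>.55)&(f[:,0]<.61)&(f[:,1]>-.17)&(f[:,1]<.15)&(f[:,2]>.13)&(f[:,2]<.22)]
for y in np.arange(-.16,.15,.03):
    q=r[(r[:,1]>y)&(r[:,1]<y+.03)]
    if len(q): print(round(y+.015,3),len(q),q.mean(0).round(4),np.percentile(q,5,0).round(3),np.percentile(q,95,0).round(3))
E
```

```text
[ 0.44891191 -0.07903377  0.208     ] [ 0.45071251 -0.08006135  0.17856498]
[ 0.47871185 -0.08391608  0.208     ] [ 0.47876697 -0.08393219  0.20771536]
[ 0.5126043 -0.0890383  0.208    ] [ 0.51290165 -0.08910686  0.20713627]
[ 0.53964045 -0.09216066  0.208     ]
[ 0.46190692 -0.08753387  0.208     ]
-0.145 507 [ 0.5794 -0.1448  0.1536] [ 0.575 -0.158  0.141] [ 0.588 -0.132  0.159]
-0.115 540 [ 0.5782 -0.115   0.1569] [ 0.574 -0.129  0.144] [ 0.587 -0.102  0.162]
-0.085 580 [ 0.576  -0.0851  0.1607] [ 0.572 -0.099  0.147] [ 0.585 -0.072  0.166]
-0.055 595 [ 0.5753 -0.0549  0.1632] [ 0.571 -0.068  0.15 ] [ 0.584 -0.042  0.169]
-0.025 620 [ 0.574  -0.0249  0.1663] [ 0.569 -0.038  0.154] [ 0.583 -0.012  0.172]
0.005 468 [0.5707 0.0052 0.1681] [ 0.568 -0.009  0.156] [0.579 0.019 0.175]
0.035 649 [0.571  0.0352 0.1725] [0.566 0.022 0.16 ] [0.579 0.049 0.178]
0.065 704 [0.5693 0.0654 0.1757] [0.565 0.052 0.163] [0.578 0.079 0.181]
0.095 724 [0.568  0.0953 0.1787] [0.563 0.082 0.166] [0.577 0.109 0.184]
0.125 754 [0.5668 0.1252 0.1818] [0.562 0.112 0.169] [0.575 0.139 0.187]
0.155 250 [0.566  0.1449 0.1837] [0.561 0.14  0.171] [0.575 0.149 0.189]
```

```bash
python3 - <<'E'
from h import *
X=cloud('wrist','w1')
for v in range(112,240,6):
    row=X[v,235:262]; k=row[:,2]>.15; k=k&(row[:,0]<.56)
    if k.any(): 
        m=row[k][row[k][:,2]>row[k][:,2].max()-.004]; print(v,m.mean(0).round(4),len(m))
f=X.reshape(-1,3)
# rail top face: region, RANSAC plane
r=f[(f[:,0]>.55)&(f[:,0]<.61)&(f[:,1]>-.16)&(f[:,1]<.15)&(f[:,2]>.13)&(f[:,2]<.22)]
# top by: z > zmax at y - 4mm
zt=.1536+.0055+.1045*(r[:,1]+.145)
t=r[abs(r[:,2]-zt)<.004]; print(len(t))
for y in np.arange(-.15,.15,.05):
    q=t[abs(t[:,1]-y)<.008]; print(round(y,3),q.mean(0).round(4),q[:,0].min().round(4),q[:,0].max().round(4),np.median(q[:,2]).round(4))
E
```

```text
124 [ 0.4506 -0.0798  0.152 ] 2
130 [ 0.4536 -0.0804  0.1842] 10
136 [ 0.458  -0.0808  0.1909] 10
142 [ 0.4621 -0.0817  0.1966] 11
148 [ 0.4661 -0.0825  0.203 ] 10
154 [ 0.4703 -0.0831  0.2063] 14
160 [ 0.475  -0.0838  0.2063] 14
166 [ 0.4797 -0.0845  0.2065] 14
172 [ 0.4845 -0.0852  0.207 ] 12
178 [ 0.4894 -0.0857  0.2069] 10
184 [ 0.4945 -0.0863  0.2065] 13
190 [ 0.4995 -0.0875  0.2062] 14
196 [ 0.5046 -0.0879  0.2064] 13
202 [ 0.5098 -0.0887  0.2062] 13
208 [ 0.515  -0.0894  0.2062] 13
214 [ 0.52   -0.0906  0.2066] 12
220 [ 0.5255 -0.091   0.2063] 13
226 [ 0.5308 -0.0918  0.2067] 11
232 [ 0.5364 -0.0927  0.2062] 11
238 [ 0.5505 -0.0949  0.1882] 6
4103
-0.15 [ 0.5817 -0.1499  0.1568] 0.575 0.5893 0.1569
-0.1 [ 0.5794 -0.1     0.1621] 0.5726 0.5873 0.1621
-0.05 [ 0.5771 -0.05    0.1674] 0.5701 0.585 0.1675
0.0 [ 0.5722 -0.0017  0.1723] 0.5681 0.5822 0.1721
0.05 [0.5721 0.05   0.1776] 0.5648 0.5799 0.1777
0.1 [0.57   0.1    0.1829] 0.5629 0.5778 0.1829
```

Request:
move_arm --increments "1 -2 -6 -30 0 0 0; 1 0 0 -40 0 0 0; 1 0 0 -38 0 0 0; 1 0 0 0 0 0 0; 0 0 0 0 0 0 0; 0 0 0 0 0 0 0; 0 0 0 0 0 0 0; 0 0 0 0 0 0 0" --newtons 50

```text
t: 3.2
eef_pos: [0.5039, -0.0891, 0.1839]
tool_rot: [0.001, 0.072, 0.997, 0.0]
contact_force: [-0.3, 1.2, -0.0]
gripper_width: 0.141
```

Request:
move_arm --increments "0 -1 0 15 0 0 0; 0 -3 0 30 0 0 0; 0 -4 10 30 0 0 0; 0 -4 30 0 0 0 0; 0 -4 50 0 0 0 0; 0 -3 55 0 0 0 0; 0 -2 55 0 0 0 0; 0 0 55 0 0 0 0"

```text
t: 4.2
eef_pos: [0.4822, 0.1673, 0.2592]
tool_rot: [0.0, 0.072, 0.997, 0.0]
contact_force: [0.6, -0.1, -2.6]
gripper_width: 0.118
```

Request:
move_arm --increments "0 0 55 0 0 0 0; 0 0 50 0 0 0 0; 0 0 35 -10 0 0 0; 0 0 20 -20 0 0 0; 0 0 8 -25 0 0 0; 0 0 0 -20 0 0 0; 0 0 0 -10 0 0 0; 0 0 0 0 0 0 0"

```text
t: 5.2
eef_pos: [0.4824, 0.3335, 0.1733]
tool_rot: [-0.0, 0.072, 0.997, -0.0]
contact_force: [0.2, -0.5, -2.6]
gripper_width: 0.118
```

```bash
python3 - <<'E'
from h import *
p,d,o=shot('scene','s2'); print(o['t'],o['eef_pos'],o['contact_force'])
shot('top','t2')
crop('s2',290,110,130,120,4.5,'c_s2')
crop('t2',110,170,130,110,4.5,'c_t2')
E
```

```text
5.2 [0.4824222  0.33345721 0.17327858] [ 0.2383162  -0.45100752 -2.56743934]
```

View pics/c_s2.png

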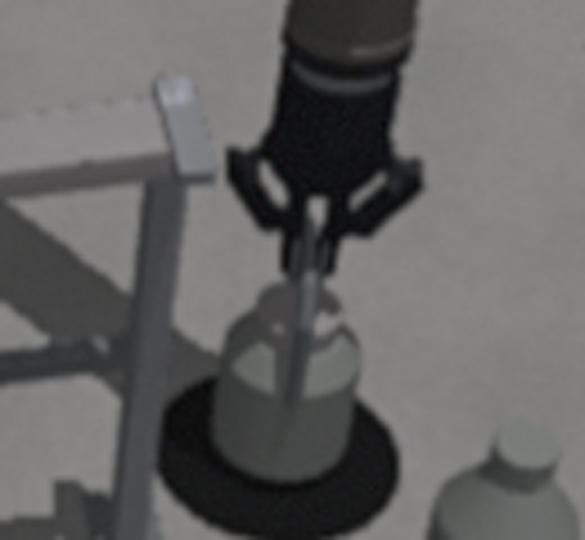

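View pics/c_t2.png

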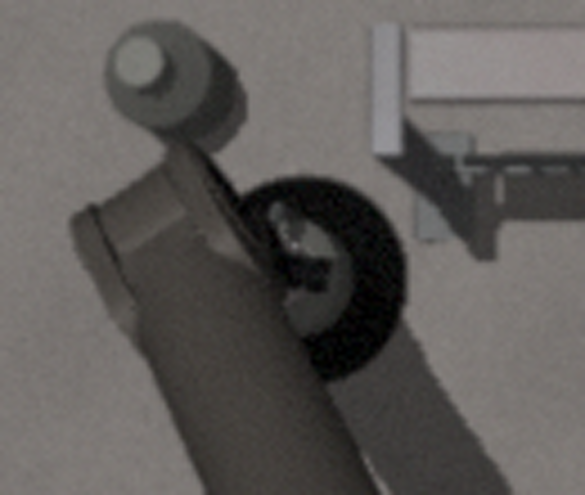

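The canister hangs upright over the mat, about 15 mm high. I'll lower it, then let go.

Request:
move_arm --increments "0 0 0 -8 0 0 0; 0 0 0 -5 0 0 0; 0 0 0 -2 0 0 0; 0 0 0 -1 0 0 0; 0 0 0 0 0 0 0; 0.5 0 0 0 0 0 0; 0.9 0 0 0 0 0 0; 0.9 0 0 0 0 0 0"

```text
t: 6.3
eef_pos: [0.4826, 0.3337, 0.1572]
tool_rot: [0.0, 0.072, 0.997, -0.0]
contact_force: [-0.0, -0.6, 0.1]
gripper_width: 0.752
```

```bash
python3 - <<'E'
from h import *
p,d,o=shot('scene','s3'); print(o['t'],o['eef_pos'],o['contact_force'],o['gripper_width'])
crop('s3',290,110,130,120,4.5,'c_s3')
E
```

```text
6.3 [0.48261481 0.33371857 0.15724774] [-0.03873018 -0.61475384  0.06231329] 0.7517894591948608
```

View pics/c_s3.png

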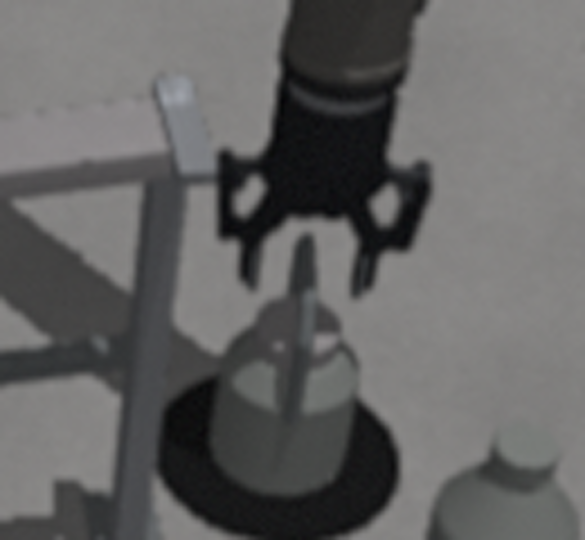

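Request:
move_arm --increments "0.9 0 0 25 0 0 0; 1 0 0 50 0 0 0; 1 0 -20 35 0 0 -0.1; 1 0 -50 10 0 0 -0.15; 1 0 -55 5 0 0 -0.15; 1 0 -55 0 0 0 -0.15; 1 0 -55 0 0 0 -0.15; 1 0 -55 0 0 0 -0.15"

```text
t: 7.35
eef_pos: [0.4823, 0.0421, 0.2825]
tool_rot: [0.0, 0.479, 0.878, 0.0]
contact_force: [-0.2, -1.4, 0.2]
gripper_width: 1.002
```

```bash
python3 - <<'E'
from h import *
p,d,o=shot('scene','s4'); print(o['t'],o['eef_pos'],o['q'],o['tool_rot'])
X=cloud('scene','s4'); f=X.reshape(-1,3)
q=f[(f[:,0]>.4)&(f[:,0]<.56)&(f[:,1]>.26)&(f[:,1]<.40)]
h=q[q[:,2]>.155];print(h.mean(0),h[:,2].max())
crop('s4',290,110,130,120,4.5,'c_s4')
E
```

```text
7.35 [0.48231508 0.04209382 0.28252253] [-0.64537197  0.10157572  0.46917542  1.96015764 -0.05210933  1.09063179
  0.41783397] [1.62122311e-04 4.78872791e-01 8.77884217e-01 3.53562388e-04]
[0.49409475 0.33205467 0.1762008 ] 0.18717800347513303
```

View pics/c_s4.png

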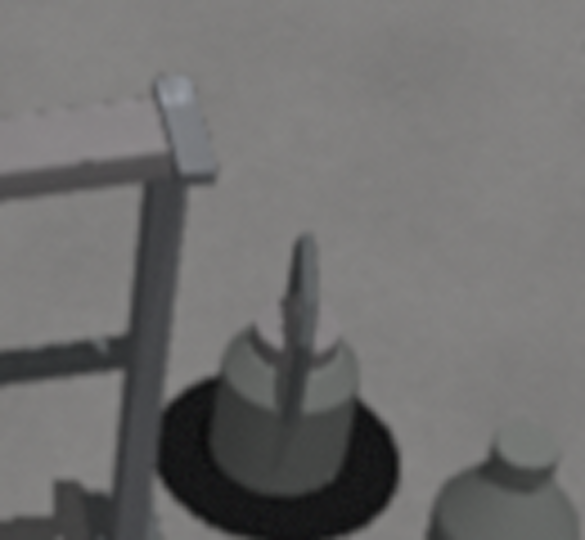

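Request:
move_arm --increments "1 0 -55 0 0 0 -0.1; 1 0 -55 0 0 0 -0.1; 1 0 -55 0 0 0 -0.1; 1 0 -55 0 0 0 -0.1; 1 0 -55 0 0.02 -0.11 0; 1 -10 -50 0 0.02 -0.13 0; 1 -15 -40 0 0.025 -0.15 0; 1 -20 -20 0 0.025 -0.15 0"

```text
t: 8.4
eef_pos: [0.4393, -0.3396, 0.2828]
tool_rot: [0.171, 0.619, 0.74, 0.2]
contact_force: [0.4, 1.2, -0.2]
gripper_width: 0.999
```

Request:
move_arm --increments "1 -20 -5 0 0.029 -0.148 0; 1 -5 0 0 0 0 0; 1 0 0 0 0 0 0; 1 0 0 0 0 0 0; 1 0 0 0 0 0 0; 1 0 0 0 0 0 0; 1 0 0 0 0 0 0; 1 0 0 0 0 0 0"

```text
t: 9.4
eef_pos: [0.4168, -0.3409, 0.2815]
tool_rot: [0.208, 0.606, 0.725, 0.251]
contact_force: [-0.2, 0.7, 0.5]
gripper_width: 1.0
```

```bash
python3 - <<'E'
from h import *
p,d,o=shot('wrist','w5'); print(o['t'],o['eef_pos'],o['q'],o['tool_rot'],o['joint_vel'].round(3))
w,x,y,z=o['tool_rot'];print(Rn.from_quat([x,y,z,w]).as_matrix().round(3))
shot('scene','s5'); shot('top','t5')
X=cloud('wrist','w5'); f=X.reshape(-1,3); 
b=f[(f[:,0]>.4)&(f[:,0]<.52)&(f[:,1]>-.45)&(f[:,1]<-.25)&(f[:,2]>.165)&(f[:,2]<.2)]
print(len(b),b.mean(0),b.min(0),b.max(0)); 
cv2.imwrite('pics/w5.png',cv2.resize(p[:,:,::-1],None,fx=1.5,fy=1.5)); crop('s5',60,80,200,150,4,'c_s5')
E
```

```text
9.4 [ 0.41676809 -0.34087172  0.2814503 ] [ 0.22085023  0.10257595  0.74373296  2.15547891 -0.95718322  0.85096708
  1.76886797] [0.20825055 0.60611967 0.7253904  0.25111636] [ 0.002 -0.001  0.     0.001 -0.001 -0.002  0.   ]
[[-0.179  0.775  0.607]
 [ 0.984  0.139  0.112]
 [ 0.002  0.617 -0.787]]
2364 [ 0.45502159 -0.34309782  0.17829845] [ 0.43359135 -0.41269753  0.16501228] [ 0.47600475 -0.28281924  0.18317843]
```

View pics/w5.png

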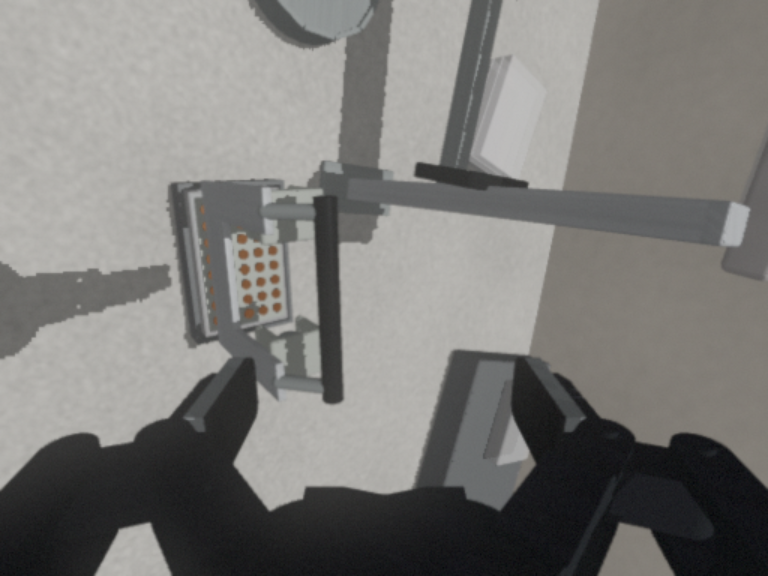

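View pics/c_s5.png

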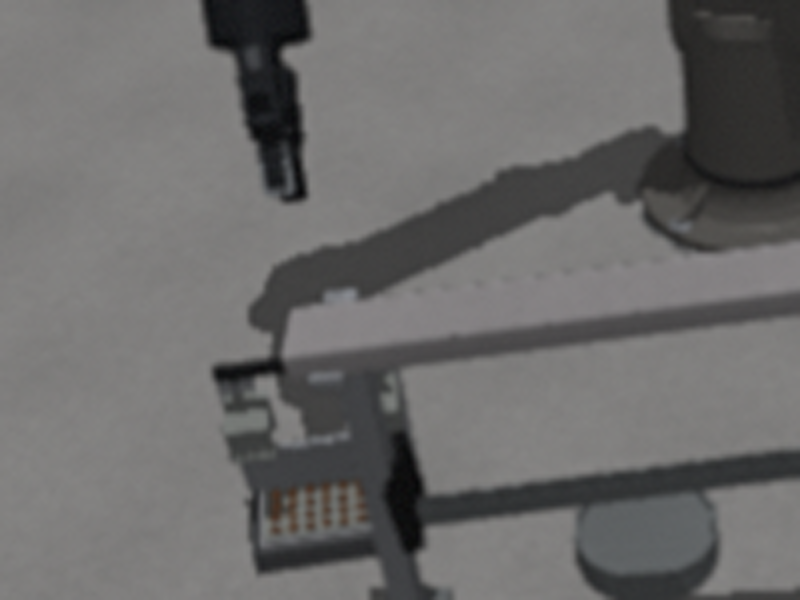

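```bash
python3 - <<'E'
from h import *
z=np.load('w5.npz');p=z['p'].astype(int);X=cloud('wrist','w5')
k=(p.max(2)<45); k[:128]=0;k[272:]=0;k[:,:205]=0;k[:,235:]=0
k&=(X[...,2]>.16)&(X[...,2]<.2)
P=X[k];print(len(P)); 
# slices along bar: for each row mean center of pixels
v,u=np.nonzero(k)
for r in range(132,270,12):
    s=u[v==r]; 
    if len(s): print(r,s.min(),s.max(),X[r,s].mean(0).round(4),X[r,s][:,2].max().round(4))
m=P.mean(0);_,_,V=np.linalg.svd(P-m,full_matrices=False);t=(P-m)@V[0];print(m.round(4),V[0].round(4),t.min(),t.max(),(m+V[0]*(t.min()+t.max())/2).round(4))
# two-view: wrist ends with top ends
print(tri(('wrist','w5',217.3,133),('top','top0',348.5,244.3)),tri(('wrist','w5',222,266),('top','top0',383.2,238.7)))
print('scene chk left end', proj('scene','scene0',tri(('wrist','w5',222,266),('top','top0',383.2,238.7))[0]),'seen 113.75,172.5')
# stop
for a,b in [(278,111),(310,117),(345,122),(350,126)]: print('stop',dep('wrist','w5',a,b))
E
```

```text
0<stdin>:11: RuntimeWarning: Mean of empty slice.
  ret = um.true_divide(
Traceback (most recent call last):
IndexError: index 0 is out of bounds for axis 0 with size 0
```

```bash
python3 - <<'E'
from h import *
z=np.load('w5.npz');p=z['p'].astype(int);X=cloud('wrist','w5')
print(p[180,205:235].max(1),X[180,205:235,2].round(3))
k=(p.max(2)<80); k[:128]=0;k[272:]=0;k[:,:205]=0;k[:,235:]=0
k&=(X[...,2]>.16)&(X[...,2]<.2)
P=X[k];print(len(P)); 
v,u=np.nonzero(k)
for r in range(132,270,12):
    s=u[v==r]; 
    if len(s): print(r,s.min(),s.max(),X[r,s].mean(0).round(4),X[r,s][:,2].max().round(4))
m=P.mean(0);_,_,V=np.linalg.svd(P-m,full_matrices=False);t=(P-m)@V[0];print(m.round(4),V[0].round(4),t.min(),t.max(),(m+V[0]*(t.min()+t.max())/2).round(4))
print(tri(('wrist','w5',217.3,133),('top','top0',348.5,244.3)),tri(('wrist','w5',222,266),('top','top0',383.2,238.7)))
for a,b in [(278,111),(310,117),(345,122),(350,126)]: print('stop',dep('wrist','w5',a,b))
E
```

```text
[177 180 182 180 174 145  79  50  52  51  53  52  54  56  55  57  59  57
  54  58  75 142 173 177 178 180 179 179 176 176] [-0.     0.    -0.    -0.001  0.002  0.     0.173  0.175  0.176  0.178
  0.178  0.18   0.181  0.18   0.181  0.181  0.182  0.181  0.181  0.181
  0.181  0.18   0.001 -0.001 -0.001 -0.002 -0.002 -0.001 -0.001 -0.002]
1912
132 209 224 [ 0.4449 -0.2846  0.1794] 0.1821
144 210 224 [ 0.4469 -0.2944  0.1793] 0.1813
156 210 225 [ 0.4488 -0.3045  0.1793] 0.1822
168 211 224 [ 0.45   -0.3147  0.1795] 0.1822
180 211 225 [ 0.452  -0.3253  0.1794] 0.1816
192 212 225 [ 0.454  -0.3361  0.1794] 0.1816
204 213 225 [ 0.4558 -0.347   0.1797] 0.182
216 213 226 [ 0.458  -0.3584  0.1795] 0.1818
228 214 226 [ 0.4602 -0.37    0.1794] 0.1824
240 214 226 [ 0.462  -0.382   0.1792] 0.1822
252 214 227 [ 0.4645 -0.3944  0.1787] 0.1823
264 216 227 [ 0.4668 -0.4067  0.1795] 0.1819
[ 0.4551 -0.3416  0.1794] [ 0.1742 -0.9847  0.0015] -0.05860283732206493 0.07037431127925016 [ 0.4561 -0.3473  0.1794]
(array([ 0.44564618, -0.28564582,  0.18000581]), [np.float64(0.4), np.float64(0.4)]) (array([ 0.46704022, -0.40777119,  0.1806341 ]), [np.float64(0.5), np.float64(0.5)])
stop [ 0.55141278 -0.24986001  0.13305872]
stop [ 0.55178614 -0.25526231  0.1833991 ]
stop [ 0.60699923 -0.2519738   0.18808743]
stop [ 0.57282695 -0.25968693  0.21903871]
```

Request:
move_arm --increments "1 2 -8 -18 0 0 0; 1 2 -9 -20 0 0 0; 1 2 -8 -20 0 0 0; 1 12 2 -16 0 0 0; 1 12 2 -16 0 0 0; 1 12 2 -16 0 0 0; 1 13 3 -15 0 0 0; 1 0 0 0 0 0 0"

```text
t: 10.55
eef_pos: [0.472, -0.356, 0.1595]
tool_rot: [0.207, 0.606, 0.726, 0.252]
contact_force: [-0.2, 0.5, 0.6]
gripper_width: 1.002
```

```bash
python3 - <<'E'
from h import *
p,d,o=shot('wrist','w6'); print(o['t'],o['eef_pos'],o['contact_force'])
cv2.imwrite('pics/w6.png',cv2.resize(p[:,:,::-1],None,fx=1.5,fy=1.5))
w,x,y,z=o['tool_rot'];R=Rn.from_quat([x,y,z,w]).as_matrix()
print('bar in tool',R.T@(np.array([.458,-.347,.175])-o['eef_pos']),R.T@np.array([-.174,.985,0]))
E
```

```text
10.55 [ 0.47197591 -0.3560001   0.15949652] [-0.16033208  0.46173231  0.62289388]
bar in tool [ 1.14300461e-02 -2.90307049e-05 -1.96478700e-02] [1.00022419 0.00221557 0.00690365]
```

View pics/w6.png

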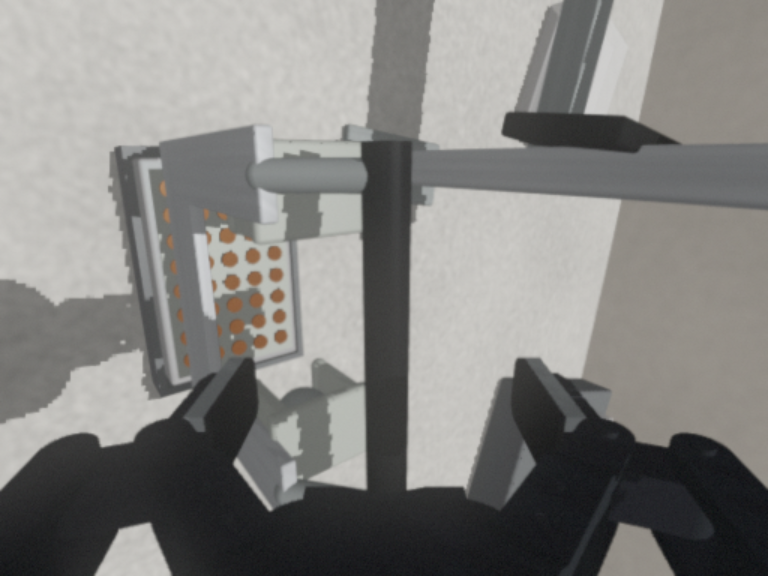

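Request:
move_arm --increments "0 0 0 0 0 0 0; 0 0 0 0 0 0 0; 0 0 0 0 0 0 0; 0 0 0 0 0 0 0; 0 0 0 0 0 0 0; 0 0 0 10 0 0 0; 0 0 0 15 0 0 0; 0 0 0 0 0 0 0" --newtons 70

```text
t: 11.6
eef_pos: [0.4716, -0.3572, 0.1861]
tool_rot: [0.209, 0.606, 0.725, 0.251]
contact_force: [0.4, -0.1, -4.1]
gripper_width: 0.14
```

```bash
python3 - <<'E'
from h import *
p,d,o=shot('wrist','w7'); print(o['t'],o['eef_pos'],o['contact_force'],o['gripper_width'],o['torque'])
cv2.imwrite('pics/w7.png',cv2.resize(p[:,:,::-1],None,fx=1.5,fy=1.5))
shot('scene','s7');crop('s7',60,80,200,150,4,'c_s7')
E
```

```text
11.6 [ 0.47162668 -0.3572366   0.18609226] [ 0.37138817 -0.11496183 -4.10148858] 0.13960799358368464 [-0.33221427  1.175672   -0.05626385]
```

View pics/w7.png

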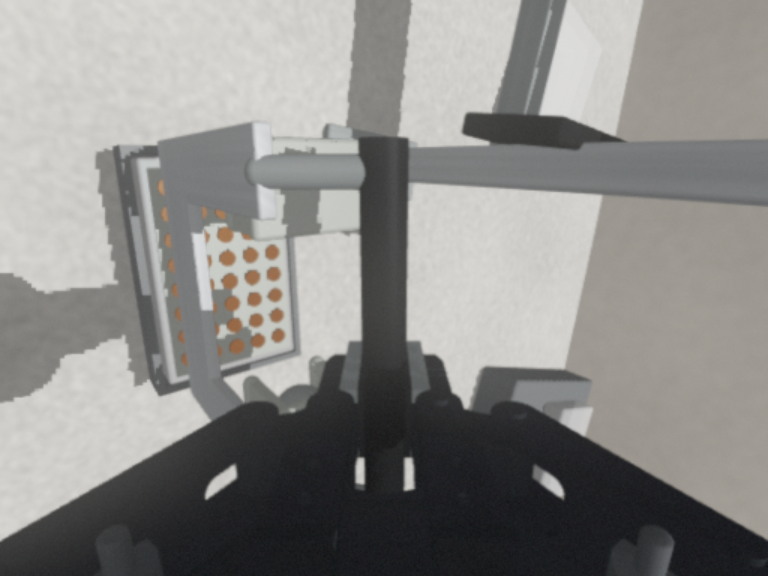

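View pics/c_s7.png

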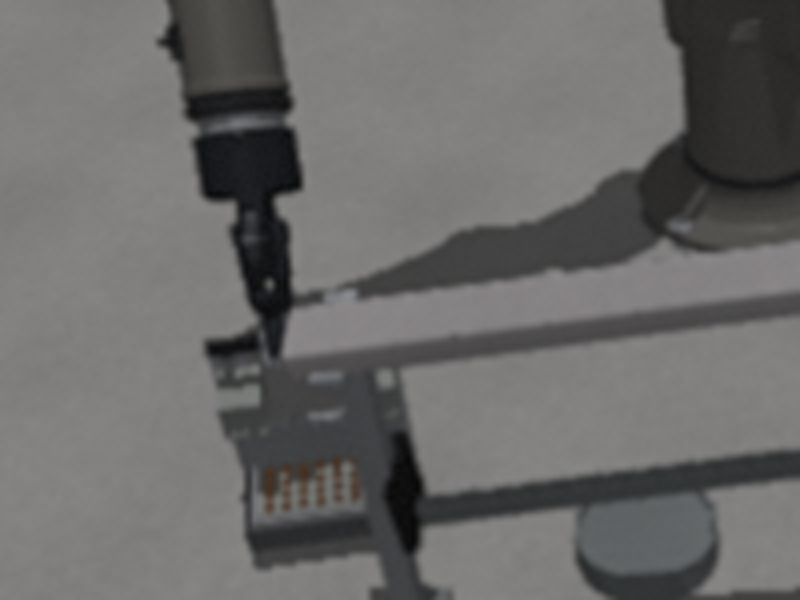

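```bash
cat >> h.py <<'E'
O=np.array([.5833,-.1685,.155]); RR=(Rn.from_euler('z',2.75,degrees=True)*Rn.from_euler('x',6,degrees=True))
RC0=Rn.from_euler('z',9.95,degrees=True)
RT0=Rn.from_quat([0.606,0.725,0.251,0.209])  # tool at grasp
HT=np.array([.0114,0,-.0196])
def goal(p,Oc=None):
    Oc=O if Oc is None else Oc
    Rt=RR*RC0.inv()*RT0
    H=Oc+RR.apply(np.array(p)+[0,0,.073]); return H-Rt.apply(HT),Rt
E
python3 - <<'E'
from h import *
o=bot.get_obs(); w,x,y,z=o['tool_rot']; Rc=Rn.from_quat([x,y,z,w]); print(o['q'].round(3))
for p in [(-.1,.10,.03),(-.075,.22,.03),(0,.22,.03),(0,.22,0)]:
    g,Rt=goal(p); print(p,g.round(4),'delta mm',((g-o['eef_pos'])*1000).round(1),'turn',(Rt*Rc.inv()).as_rotvec().round(3))
E
```

```text
[ 0.347  0.36   0.591  2.15  -1.285  0.803  2.06 ]
(-0.1, 0.1, 0.03) [ 0.4918 -0.0938  0.2514] delta mm [ 20.4 262.8  66.4] turn [ 0.103  0.01  -0.127]
(-0.075, 0.22, 0.03) [0.511  0.0266 0.2639] delta mm [ 39.7 383.2  79. ] turn [ 0.103  0.01  -0.127]
(0, 0.22, 0.03) [0.5859 0.0302 0.2639] delta mm [114.6 386.8  79. ] turn [ 0.103  0.01  -0.127]
(0, 0.22, 0) [0.5858 0.0334 0.2341] delta mm [114.4 389.9  49.1] turn [ 0.103  0.01  -0.127]
```

Request:
move_arm --increments "0 0 0 20 0 0 0; 0 0 10 25 0 0 0; 0 0 20 25 0 0 -0.02; 0 5 35 9 0.02 0 -0.03; 0 5 40 0 0.02 0.005 -0.03; 0 5 45 0 0.03 0.005 -0.03; 0 5 45 0 0.03 0 -0.017; 0 0 40 0 0 0 0"

```text
t: 12.7
eef_pos: [0.4908, -0.1196, 0.2633]
tool_rot: [0.188, 0.662, 0.674, 0.27]
contact_force: [-0.3, 0.0, -5.1]
gripper_width: 0.134
```

```bash
python3 - <<'E'
from h import *
o=bot.get_obs(); w,x,y,z=o['tool_rot']; Rc=Rn.from_quat([x,y,z,w]); print(o['q'].round(3),o['eef_pos'])
g,Rt=goal((-.075,.22,.03)); print('delta mm',((g-o['eef_pos'])*1000).round(1),'turn',(Rt*Rc.inv()).as_rotvec().round(3))
E
```

```text
[-0.101 -0.096  0.389  2.362 -0.795  0.363  0.996] [ 0.49078161 -0.11964445  0.26334939]
delta mm [ 20.2 146.3   0.6] turn [ 0.002 -0.004 -0.001]
```

Request:
move_arm --increments "0 5 35 0 0 0 0; 0 5 35 0 0 0 0; 0 5 35 0 0 0 0; 0 5 30 0 0 0 0; 0 0 11 0 0 0 0; 0 0 0 0 0 0 0; 0 0 0 0 0 0 0; 0 0 0 0 0 0 0"

```text
t: 13.7
eef_pos: [0.5114, 0.0233, 0.264]
tool_rot: [0.189, 0.663, 0.673, 0.269]
contact_force: [0.4, 0.2, -4.4]
gripper_width: 0.137
```

```bash
python3 - <<'E'
from h import *
p,d,o=shot('wrist','w8'); w,x,y,z=o['tool_rot']; Rc=Rn.from_quat([x,y,z,w]); print(o['t'],o['q'].round(3),o['eef_pos'])
for q in [(-.075,.22,.03),(0,.22,.03)]:
    g,Rt=goal(q); print('delta mm',((g-o['eef_pos'])*1000).round(1),'turn',(Rt*Rc.inv()).as_rotvec().round(3))
cv2.imwrite('pics/w8.png',cv2.resize(p[:,:,::-1],None,fx=1.5,fy=1.5))
shot('scene','s8');crop('s8',100,90,260,170,3,'c_s8')
shot('top','t8');crop('t8',180,140,200,130,4,'c_t8')
E
```

```text
13.7 [ 0.067 -0.087 -0.21   2.363 -0.2    0.197  0.05 ] [0.51137926 0.0233153  0.26404788]
delta mm [-0.4  3.3 -0.1] turn [ 0.003 -0.003  0.002]
delta mm [74.6  6.9 -0.1] turn [ 0.003 -0.003  0.002]
```

View pics/w8.png

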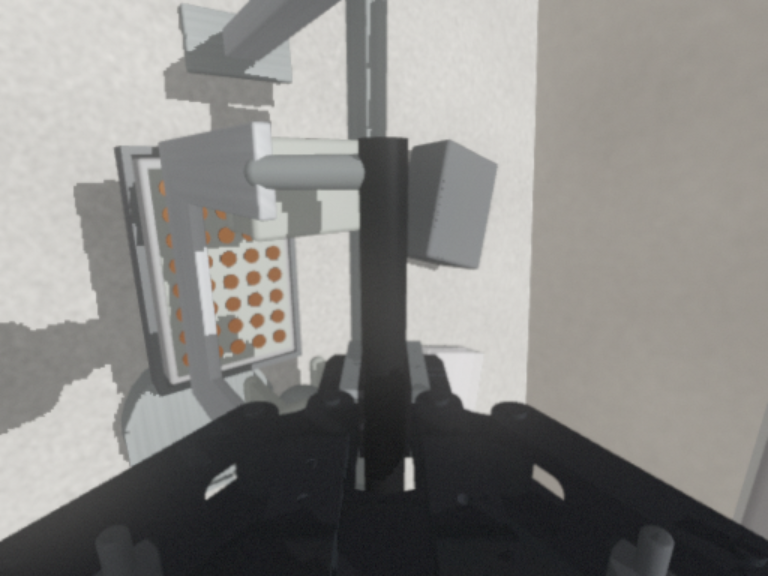

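View pics/c_s8.png

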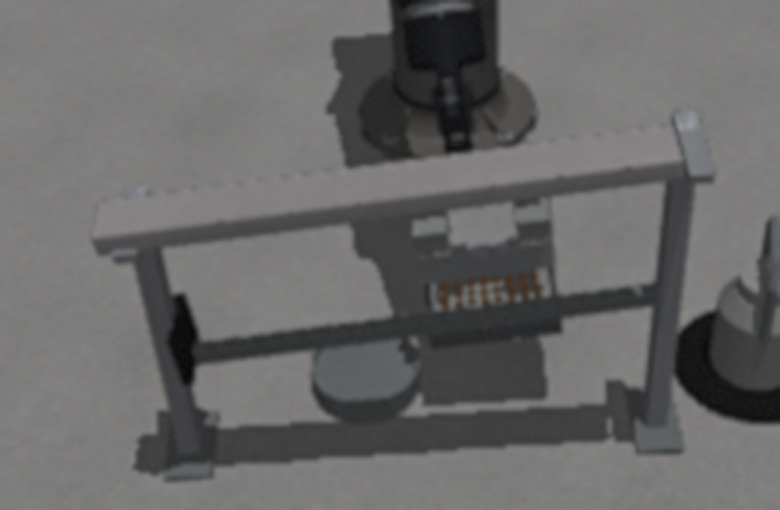

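View pics/c_t8.png

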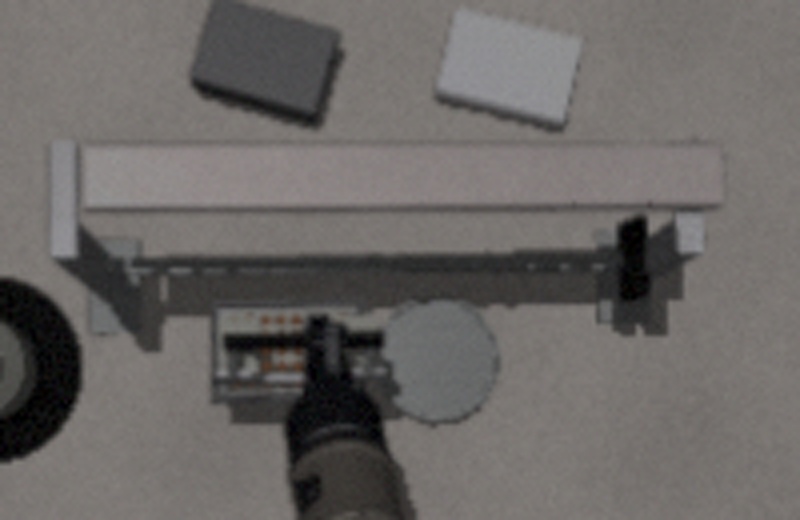

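```bash
python3 - <<'E'
from h import *
for n,t in [('wrist','w8'),('wrist','w7'),('top','t8'),('scene','s8')]:
    f=cloud(n,t).reshape(-1,3); f=f[~np.isnan(f[:,0])]
    L=RR.inv().apply(f-O)
    k=(abs(L[:,0])<.02)&(abs(L[:,2])<.006)
    q=L[k]
    for y in np.arange(-.05,.42,.06):
        s=q[abs(q[:,1]-y)<.015]
        if len(s)>15: print(n,t,round(y,2),len(s),'x',np.percentile(s[:,0],[3,97]).round(4),'z',np.median(s[:,2]).round(4))
    # bar handle in rail frame
    s=L[(abs(L[:,0]+.075)<.02)&(L[:,2]>.09)&(L[:,2]<.12)&(abs(L[:,1]-.22)<.07)]
    if len(s): print(' handle',s.mean(0).round(4),s[:,2].max().round(4),s[:,1].min().round(3),s[:,1].max().round(3))
E
```

```text
wrist w8 0.31 689 x [-0.0066  0.0065] z -0.0003
 handle [-0.0777  0.2327  0.1049] 0.12 0.165 0.282
wrist w7 -0.05 618 x [-0.0081  0.0054] z -0.0006
top t8 -0.05 30 x [-0.0065  0.0047] z 0.0001
top t8 0.01 30 x [-0.0064  0.0052] z 0.0
top t8 0.07 31 x [-0.0058  0.0063] z -0.001
top t8 0.13 36 x [-0.0077  0.0066] z 0.0006
top t8 0.19 30 x [-0.0071  0.0037] z -0.0006
top t8 0.25 34 x [-0.0063  0.0044] z -0.0019
top t8 0.31 22 x [-0.0062  0.0053] z -0.0013
top t8 0.37 30 x [-0.0148  0.0063] z 0.0006
 handle [-0.074   0.2216  0.1063] 0.1195 0.156 0.282
scene s8 -0.05 48 x [-0.0091  0.0081] z -0.0
scene s8 0.01 46 x [-0.0092  0.0077] z -0.0008
scene s8 0.07 46 x [-0.0074  0.0087] z -0.001
scene s8 0.13 51 x [-0.0077  0.0089] z -0.0003
scene s8 0.19 46 x [-0.0075  0.0079] z 0.0001
scene s8 0.25 49 x [-0.0082  0.0073] z -0.0017
scene s8 0.31 50 x [-0.0065  0.0101] z -0.0006
scene s8 0.37 46 x [-0.0088  0.0153] z -0.0005
```

Request:
move_arm --increments "0 10 2 0 0 0 0; 0 15 2 0 0 0 0; 0 20 1 0 0 0 0; 0 16 1 0 0 0 0; 0 10 1 0 0 0 0; 0 4 0 0 0 0 0; 0 0 0 0 0 0 0; 0 0 0 0 0 0 0"

```text
t: 14.85
eef_pos: [0.5862, 0.031, 0.2643]
tool_rot: [0.189, 0.662, 0.673, 0.269]
contact_force: [-1.2, -0.3, -4.2]
gripper_width: 0.136
```

```bash
python3 - <<'E'
from h import *
p,d,o=shot('wrist','w9'); w,x,y,z=o['tool_rot']; Rc=Rn.from_quat([x,y,z,w]); print(o['t'],o['q'].round(3),o['eef_pos'],o['contact_force'])
for q in [(0,.22,.03),(0,.22,.0)]:
    g,Rt=goal(q); print('delta mm',((g-o['eef_pos'])*1000).round(1),'turn',(Rt*Rc.inv()).as_rotvec().round(3))
cv2.imwrite('pics/w9.png',cv2.resize(p[:,:,::-1],None,fx=1.5,fy=1.5))
shot('scene','s9');crop('s9',170,130,160,120,5,'c_s9')
E
```

```text
14.85 [ 0.083  0.055 -0.236  2.225 -0.045  0.193 -0.09 ] [0.58616614 0.03104857 0.2642695 ] [-1.16003403 -0.27933742 -4.24804861]
delta mm [-0.2 -0.8 -0.4] turn [ 0.003 -0.002  0.001]
delta mm [ -0.4   2.3 -30.2] turn [ 0.003 -0.002  0.001]
```

View pics/w9.png

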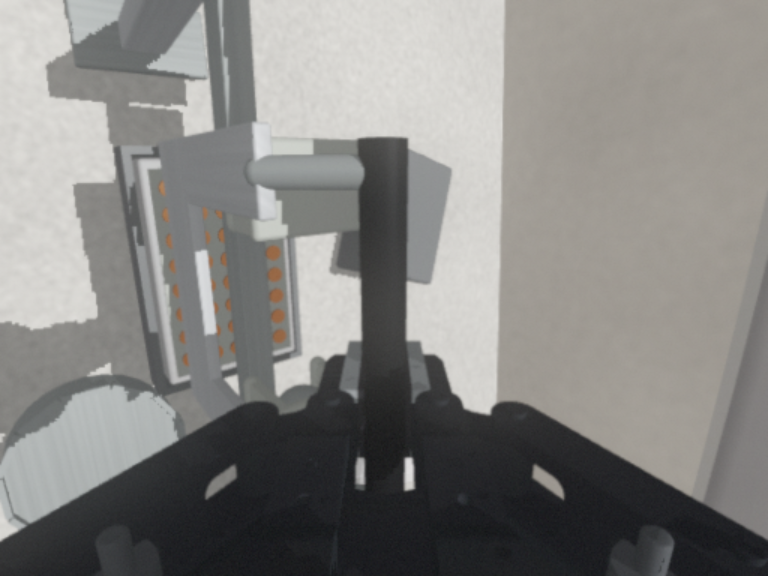

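View pics/c_s9.png

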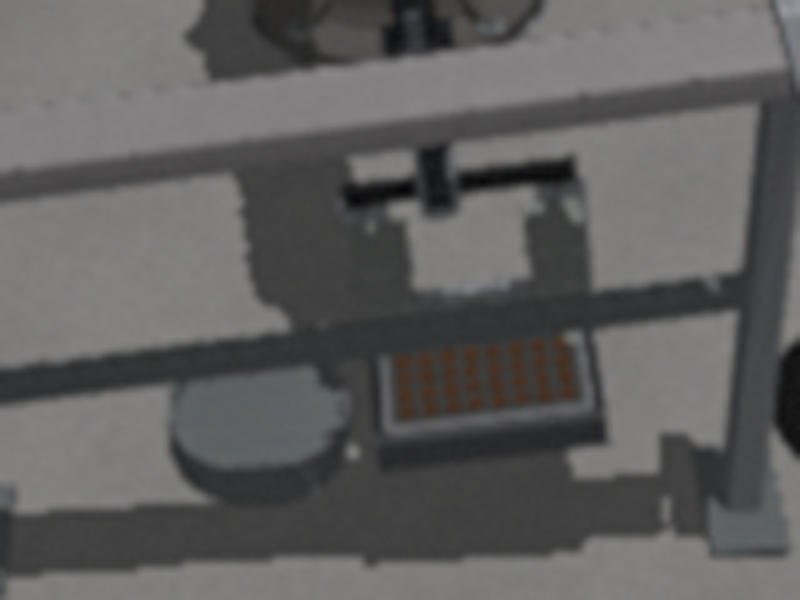

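The rail is inside the gap. I'll lower in two stages.

Request:
move_arm --increments "0 0 1 -5 0 0 0; 0 0 1 -8 0 0 0; 0 0 0 -6 0 0 0; 0 0 0 -4 0 0 0; 0 0 0 -2 0 0 0; 0 0 0 -1 0 0 0; 0 0 0 0 0 0 0; 0 0 0 0 0 0 0"

```text
t: 15.95
eef_pos: [0.5871, 0.0334, 0.2421]
tool_rot: [0.187, 0.662, 0.674, 0.268]
contact_force: [0.3, -0.2, -4.2]
gripper_width: 0.142
```

```bash
python3 - <<'E'
from h import *
o=bot.get_obs(); w,x,y,z=o['tool_rot']; Rc=Rn.from_quat([x,y,z,w]); print(o['t'],o['q'].round(3),o['eef_pos'],o['contact_force'],o['torque'])
for q in [(0,.22,.0)]:
    g,Rt=goal(q); print('delta mm',((g-o['eef_pos'])*1000).round(1),'turn',(Rt*Rc.inv()).as_rotvec().round(3))
E
```

```text
15.95 [ 0.572  0.144 -0.763  2.217  0.488  0.172 -0.588] [0.5870794  0.03342343 0.24212366] [ 0.26280295 -0.19464641 -4.16601417] [-0.3388791   1.16858337  0.03499929]
delta mm [-1.3 -0.1 -8.1] turn [ 0.004 -0.007 -0.   ]
```

Request:
move_arm --increments "0 2 0 0 -0.002 0.04 0.004; 0 2 0 -1 -0.002 0.04 0.004; 0 -1 0 -2 0 0 0; 0 0 0 -2 0 0 0; 0 0 0 0 0 0 0; 0 0 0 0 0 0 0; 0 0 0 0 0 0 0; 0 0 0 0 0 0 0"

```text
t: 16.95
eef_pos: [0.5901, 0.0331, 0.2371]
tool_rot: [0.16, 0.67, 0.684, 0.24]
contact_force: [-0.3, -0.4, -4.8]
gripper_width: 0.134
```

```bash
cat >> h.py <<'E'
def st():
    o=bot.get_obs(); w,x,y,z=o['tool_rot']; Rc=Rn.from_quat([x,y,z,w]); print(round(o['t'],2),'q',o['q'].round(3),o['eef_pos'].round(4),'F',o['contact_force'].round(1),'M',o['torque'].round(2),'g',o['gripper_width'])
    RCn=Rc*RT0.inv()*RC0; H=o['eef_pos']+Rc.apply(HT); S=H+RCn.apply([0,0,-.073])
    print('seat in rail mm',(RR.inv().apply(S-O)*1000).round(1),'rot err carrier vs rail (rail axes)',(RR.inv()*RCn).as_rotvec().round(3))
E
python3 - <<'E'
from h import *
st()
E
```

```text
16.95 q [ 0.645  0.192 -0.85   2.154  0.405  0.292 -0.486] [0.5901 0.0331 0.2371] F [-0.3 -0.4 -4.8] M [-0.3   0.99  0.02] g 0.13411054095323885
seat in rail mm [ -0.7 219.6   4.3] rot err carrier vs rail (rail axes) [-0.004  0.088 -0.002]
```

Request:
move_arm --increments "0 0 0 -2 0 0 0; 0 0 0 -1 0 0 0; 0 0 0 -1 0 0 0; 0 0 0 -0.5 0 0 0; 0 0 0 0 0 0 0; 0 0 0 0 0 0 0; 0 0 0 0 0 0 0; 0 0 0 0 0 0 0"

```text
t: 17.95
eef_pos: [0.5923, 0.0334, 0.2349]
tool_rot: [0.162, 0.669, 0.684, 0.242]
contact_force: [-0.2, -1.3, 6.0]
gripper_width: 0.14
```

```bash
python3 - <<'E'
from h import *
st(); shot('wrist','w10');p,d,o=shot('scene','s10');crop('s10',170,130,160,120,5,'c_s10')
E
```

```text
17.95 q [ 0.627  0.196 -0.834  2.156  0.425  0.281 -0.506] [0.5923 0.0334 0.2349] F [-0.2 -1.3  6. ] M [-0.1  -0.12 -0.16] g 0.1404916348434829
seat in rail mm [  1.8 219.7   2. ] rot err carrier vs rail (rail axes) [-0.003  0.083 -0.001]
```

View pics/c_s10.png

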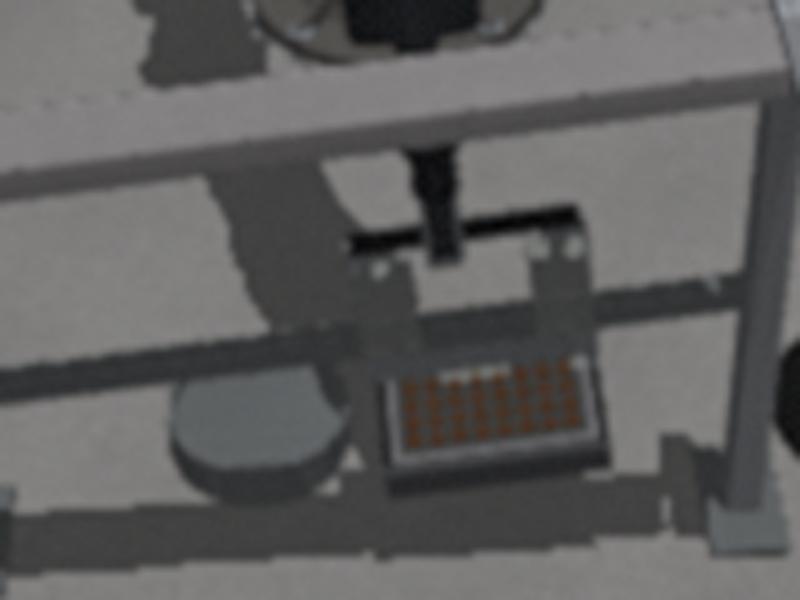

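View pics/w10.png

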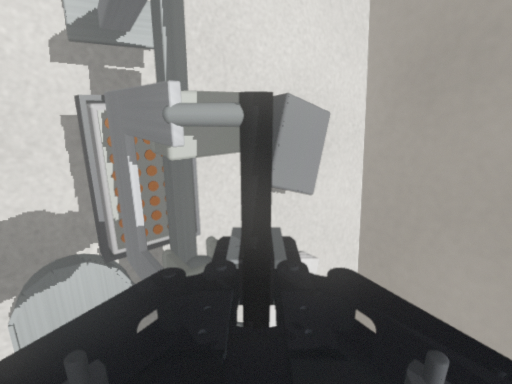

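```bash
python3 - <<'E'
from h import *
crop('w10',90,60,160,120,5,'c_w10')
print(proj('wrist','w10',O+RR.apply([-.007,.27,0])),proj('wrist','w10',O+RR.apply([.007,.27,0])),proj('wrist','w10',O+RR.apply([-.007,.3,0])),proj('wrist','w10',O+RR.apply([.007,.3,0])))
f=cloud('wrist','w10').reshape(-1,3);L=RR.inv().apply(f-O)
for y in (.3,.32):
    s=L[(abs(L[:,1]-y)<.01)&(abs(L[:,0])<.02)&(abs(L[:,2])<.006)]; print(len(s),np.percentile(s[:,0],[3,97]),np.median(s[:,2]))
E
```

```text
[166.89672727 122.73263108] [189.28199315 122.02855584] [162.86421327  68.96393706] [186.43594388  70.47611071]
810 [-0.0066528   0.00690503] -0.0002310055013670057
1015 [-0.00639834  0.00682402] -0.00023229830228041896
```

View pics/c_w10.png

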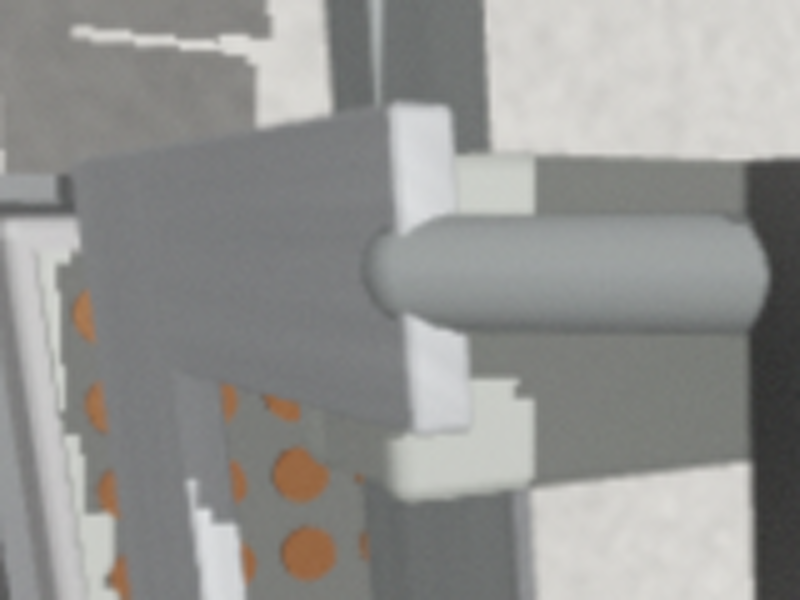

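```bash
python3 - <<'E'
from h import *
z=np.load('w10.npz'); w,x,y,q=z['rot'];Rc=Rn.from_quat([x,y,q,w]);RCn=Rc*RT0.inv()*RC0;H=z['pos']+Rc.apply(HT)
def car(p): return H+RCn.apply(np.array(p)-[0,0,.175])
def pc(X): return ((proj('wrist','w10',X)-[90,60])*5).round(0)
for yy in (.03,.034,.066):
  for xx in (-.02,-.0165,-.0125,.0125,.0165,.02):
    print('lip',yy,xx,pc(car([xx,yy,.097])),'top',pc(car([xx,yy,.13])))
print('upright corner',pc(car([-.027,.042,.15])),pc(car([-.021,.042,.15])),pc(car([-.027,.07,.15])),pc(car([-.021,.07,.15])))
print('tray',pc(car([.047,-.0,.03])),pc(car([.047,.03,.03])))
print('bar top edges',[pc(O+RR.apply([s*.007,.25,0])) for s in(-1,1)],[pc(O+RR.apply([-.007,.25,-.02]))])
X=cloud('wrist','w10')
for (a,b) in [(460,470),(400,480),(420,470),(500,470),(490,440),(450,540),(500,185),(440,400)]:
    P=X[60+b//5,90+a//5]; print((a,b),'rail',(1000*RR.inv().apply(P-O)).round(1),'carrier',(1000*(RCn.inv().apply(P-H)+[0,0,.175])).round(1))
E
```

```text
lip 0.03 -0.02 [299. 490.] top [408. 533.]
lip 0.03 -0.0165 [328. 487.] top [440. 529.]
lip 0.03 -0.0125 [360. 483.] top [476. 525.]
lip 0.03 0.0125 [544. 464.] top [677. 499.]
lip 0.03 0.0165 [570. 461.] top [706. 495.]
lip 0.03 0.02 [593. 459.] top [730. 492.]
lip 0.034 -0.02 [296. 456.] top [405. 495.]
lip 0.034 -0.0165 [325. 454.] top [437. 491.]
lip 0.034 -0.0125 [357. 451.] top [473. 487.]
lip 0.034 0.0125 [542. 434.] top [676. 464.]
lip 0.034 0.0165 [569. 431.] top [705. 461.]
lip 0.034 0.02 [592. 429.] top [730. 459.]
lip 0.066 -0.02 [269. 175.] top [379. 164.]
lip 0.066 -0.0165 [300. 176.] top [414. 165.]
lip 0.066 -0.0125 [334. 176.] top [453. 166.]
lip 0.066 0.0125 [529. 181.] top [668. 172.]
lip 0.066 0.0165 [558. 181.] top [699. 173.]
lip 0.066 0.02 [582. 182.] top [726. 174.]
upright corner [411. 444.] [475. 438.] [386. 102.] [454. 105.]
tray [551. 562.] [543. 401.]
bar top edges [array([397., 480.]), array([506., 470.])] [array([351., 459.])]
(460, 470) rail [-10.8 256.3  34.4] carrier [-15.3  36.5 133.4]
(400, 480) rail [-17.  255.8  34.4] carrier [-21.5  36.  132.9]
(420, 470) rail [-15.4 256.9  35.8] carrier [-20.   37.1 134.4]
(500, 470) rail [ -6.2 255.7  33.3] carrier [-10.6  35.9 132.7]
(490, 440) rail [ -7.4 259.   34.2] carrier [-11.9  39.2 133.5]
(450, 540) rail [ -0.6 241.6  -0.8] carrier [-2.2 21.9 99.1]
(500, 185) rail [ -4.4 284.   33.2] carrier [ -8.9  64.2 132.8]
(440, 400) rail [-18.1 265.4  51.4] carrier [-23.9  45.5 149.8]
```

Request:
move_arm --increments "0 -1 0 0 0 0 0; 0 -1 0 0 0 0 0; 0 -1 0 0 0 0 0; 0 0 0 0 0 0 0; 0 0 0 0 0 0 0; 0 0 0 0 0 0 0; 0 0 0 0 0 0 0; 0 0 0 0 0 0 0"

```text
t: 19.05
eef_pos: [0.5892, 0.0334, 0.2348]
tool_rot: [0.162, 0.669, 0.684, 0.242]
contact_force: [0.1, -1.6, 6.1]
gripper_width: 0.141
```

```bash
python3 - <<'E'
from h import *
st()
E
```

```text
19.05 q [ 0.635  0.191 -0.84   2.162  0.418  0.279 -0.501] [0.5892 0.0334 0.2348] F [ 0.1 -1.6  6.1] M [-0.1  -0.07 -0.06] g 0.14130390998329084
seat in rail mm [ -1.3 219.7   1.9] rot err carrier vs rail (rail axes) [-0.004  0.083 -0.001]
```

Sliding 3 mm across met no side force, so the balls sit on the flat of the bar, clear of the lips. I'll release and back out along the tool axis.

Request:
move_arm --increments "1 0 0 0 0 0 0; 1 0 -2 0 0 0 0; 1 -5 -6 8 0 0 0; 1 -11 -10 17 0 0 0; 1 -14 -10 21 0 0 0; 1 -14 -5 21 0 0 0; 1 -14 -3 21 0 0 0; 1 -10 -2 15 0 0 0"

```text
t: 20.05
eef_pos: [0.5195, -0.0063, 0.3338]
tool_rot: [0.161, 0.671, 0.683, 0.239]
contact_force: [0.6, -1.4, -1.0]
gripper_width: 0.999
```

```bash
python3 - <<'E'
from h import *
st();p,d,o=shot('scene','s11');crop('s11',100,90,260,170,3,'c_s11')
E
```

```text
20.05 q [ 1.283 -0.195 -1.134  2.14  -0.636  0.601  0.568] [ 0.5195 -0.0063  0.3338] F [ 0.6 -1.4 -1. ] M [-0.19  0.56  0.05] g 0.9994430807826843
seat in rail mm [-73.1 194.  104.2] rot err carrier vs rail (rail axes) [-0.006  0.089 -0.005]
```

View pics/c_s11.png

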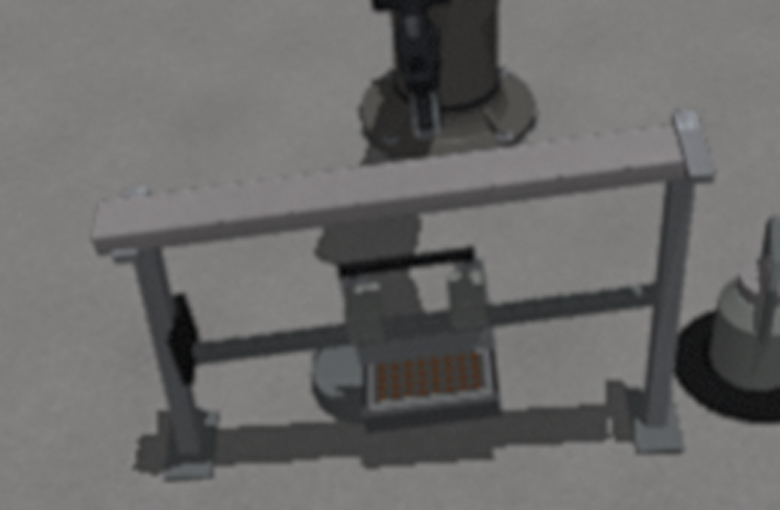

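The carrier hangs on the rail and is rolling down. I'll let it run for 2 s.

Request:
move_arm --increments "1 0 0 0 0 0 0; 1 0 0 0 0 0 0; 1 0 0 0 0 0 0; 1 0 0 0 0 0 0; 1 0 0 0 0 0 0; 1 0 0 0 0 0 0; 1 0 0 0 0 0 0; 1 0 0 0 0 0 0"

```text
t: 21.1
eef_pos: [0.5199, -0.0053, 0.3332]
tool_rot: [0.16, 0.67, 0.684, 0.239]
contact_force: [0.6, 0.8, -0.4]
gripper_width: 1.002
```

Request:
move_arm --increments "1 0 0 0 0 0 0; 1 0 0 0 0 0 0; 1 0 0 0 0 0 0; 1 0 0 0 0 0 0; 1 0 0 0 0 0 0; 1 0 0 0 0 0 0; 1 0 0 0 0 0 0; 1 0 0 0 0 0 0"

```text
t: 22.1
eef_pos: [0.5199, -0.0052, 0.3332]
tool_rot: [0.16, 0.67, 0.684, 0.239]
contact_force: [-0.1, 0.3, 0.3]
gripper_width: 1.001
```

```bash
python3 - <<'E'
from h import *
st();p,d,o=shot('scene','s12');crop('s12',100,90,260,170,3,'c_s12');shot('top','t12');crop('t12',150,140,230,130,3.4,'c_t12')
E
```

```text
22.1 q [ 1.278 -0.19  -1.134  2.14  -0.631  0.598  0.563] [ 0.5199 -0.0052  0.3332] F [-0.1  0.3  0.3] M [-0.13  0.56 -0.01] g 1.0009197901570202
seat in rail mm [-72.7 194.9 103.6] rot err carrier vs rail (rail axes) [-0.005  0.09  -0.003]
```

View pics/c_s12.png

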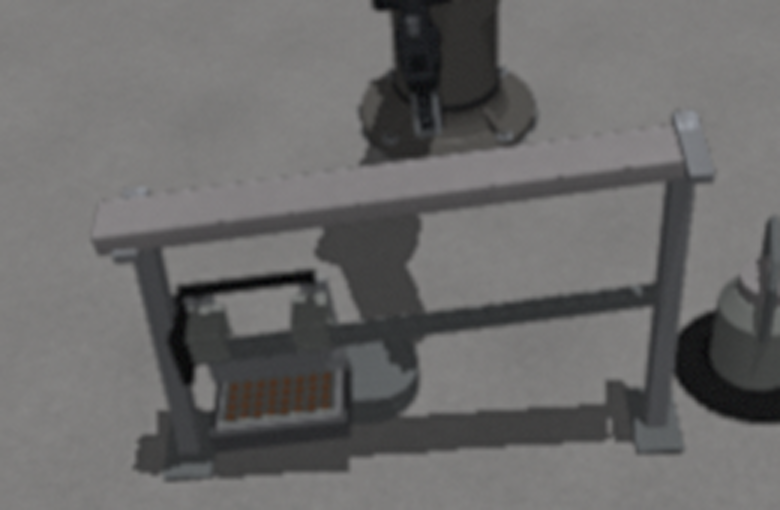

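View pics/c_t12.png

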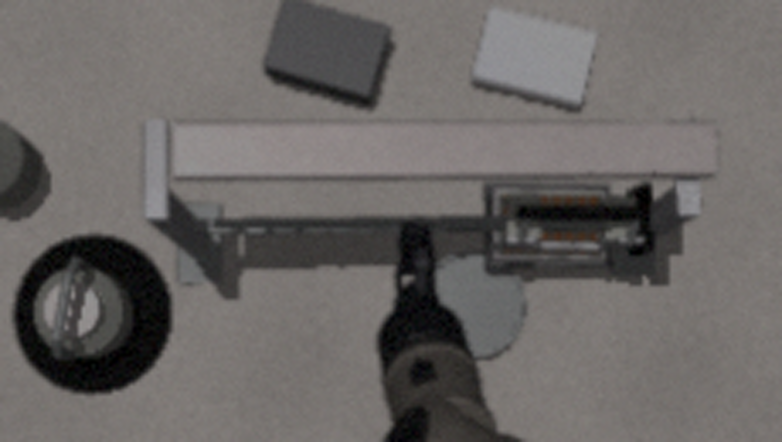

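Request:
move_arm --increments "1 0 0 0 0 0 0; 1 0 0 0 0 0 0; 1 0 0 0 0 0 0; 1 0 0 0 0 0 0; 1 0 0 0 0 0 0; 1 0 0 0 0 0 0; 1 0 0 0 0 0 0; 1 0 0 0 0 0 0"

```text
t: 23.2
eef_pos: [0.5199, -0.0053, 0.3332]
tool_rot: [0.16, 0.67, 0.684, 0.239]
contact_force: [1.0, 0.0, -0.2]
gripper_width: 1.002
```

```bash
python3 - <<'E'
from h import *
st();shot('scene','s13');shot('top','t13')
a=np.load('s12.npz')['p'].astype(int);b=np.load('s13.npz')['p'].astype(int);D=abs(a-b).max(2)[150:240,140:240];print('diff',D.mean(),np.percentile(D,99))
for n,t in [('scene','s13'),('top','t13')]:
    f=cloud(n,t).reshape(-1,3);L=RR.inv().apply(f-O)
    s=L[(abs(L[:,0])<.012)&(L[:,2]>.066)&(L[:,2]<.09)&(abs(L[:,1])<.12)]
    print(n,'handle',len(s),s.mean(0).round(4),s[:,1].min().round(4),s[:,1].max().round(4),'ztop',np.percentile(s[:,2],95).round(4))
    if len(s)>10: print(np.polyfit(s[:,1],s[:,0],1).round(3),np.polyfit(s[:,1],s[:,2],1).round(3))
    h=f[(f[:,2]>.165)&(f[:,2]<.195)&(abs(f[:,0]-.483)<.07)&(abs(f[:,1]-.334)<.05)]
    print(' canister handle',h.mean(0).round(4),h.min(0).round(3),h.max(0).round(3))
E
```

```text
23.2 q [ 1.278 -0.19  -1.134  2.14  -0.631  0.598  0.563] [ 0.5199 -0.0053  0.3332] F [ 1.   0.  -0.2] M [-0.07  0.52 -0.02] g 1.002140604928452
seat in rail mm [-72.7 194.9 103.6] rot err carrier vs rail (rail axes) [-0.005  0.09  -0.003]
diff 1.1473333333333333 3.0
scene handle 298 [ 0.0034 -0.0182  0.0777] -0.1032 0.0583 ztop 0.0845
[-0.003  0.003] [-0.029  0.077]
 canister handle [0.4905 0.3326 0.1795] [0.443 0.323 0.165] [0.525 0.342 0.188]
top handle 183 [-0.0004 -0.0099  0.0779] -0.082 0.0593 ztop 0.0853
[ 0.027 -0.   ] [0.003 0.078]
 canister handle [0.4781 0.3358 0.1779] [0.43  0.324 0.165] [0.528 0.347 0.191]
```

```bash
python3 -c "
from h import *
print(bot.hand_in())"
```

```text
the job is handed in; nothing more can be done
None
```

I finished both parts and handed in at about 23 s of the 62 s. No verdict was reported.

**Canister:** I lifted it by the bail handle and set it upright on the mat. By the last pictures its handle is within about 10 mm of the mat centre (limit 42 mm).

**Carrier:** I took it by its bar with the tool leaning about 38° and entered the rail gap under the light bar. It was lowered onto the rail about 0.22 m uphill of its stop position. With the wrist rotation near joint 6's limit, I eased the lean by about 5° before seating, so the carrier was tilted about 5° as it touched down. Before letting go, a 3 mm slide sideways met no force, so the rollers were on the flat of the bar. On release it rolled down by itself and came to rest against the stop.

**Last checks:**
- **At rest:** two pictures about 1 s apart show no movement.
- **Across the rail:** the handle is 0 to 3 mm off the centre line (limit 9 mm).
- **Height:** the depth readings scatter from about 78 to 85 mm, against 80 mm expected for the handle top.
- **Bystanders and arm:** the tip box and plate stack look unmoved, though I did not measure any bystander, the bottle included. The gripper was open and clear of everything.

**One disagreement:** the handle's position along the rail reads about 6 mm further downhill than I calculated (limit 12 mm). I put this down to my rail origin, which came only from the height along a shallow slope. The pictures show the carrier touching the stop.

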